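# Load the two-pin lapping jig with wound sealing rings

### The job

Lift the top plate off the lapping jig and lay it on the cork pad, then slide every wound ring off the spindles and lay each flat on a ring mark of its own on the jig's floor. Then close the jig: lower the top plate, kept level, over both guide pins until it is flush and fully home on the shoulders, and let go. Leave the glass puck and the loose knob handle where they are.

Things in the scene. Friction and masses are not known exactly. Their poses are not given: they have to be found in the camera images.
- jig: two-pin lapping jig, fixed: dark steel base 160 (x) by 230 (y) mm. Origin: centre of its underside at bench height, z up. Floor 12 mm up, open at both x sides. Along each y end a shoulder, inner face at y = +-77, top 34 mm up. A guide pin, 14 mm diameter, stands in each shoulder at x = 0, y = +-96; tapered tip (last 6 mm) ends 59 mm up.
- seat (a point): centre of the jig at shoulder-top height (34 mm above the jig's origin): the plate's origin is here when it is fully home. Axes as the jig's.
- mark0 (a point): centre of one of the four ring marks, bright circles of 62 mm diameter on the jig's floor, at floor height (12 mm above the jig's origin); this one at jig x = -46, y = -37 mm.
- mark1 (a point): centre of one of the four ring marks, bright circles of 62 mm diameter on the jig's floor, at floor height (12 mm above the jig's origin); this one at jig x = -46, y = +37 mm.
- mark2 (a point): centre of one of the four ring marks, bright circles of 62 mm diameter on the jig's floor, at floor height (12 mm above the jig's origin); this one at jig x = +46, y = -37 mm.
- mark3 (a point): centre of one of the four ring marks, bright circles of 62 mm diameter on the jig's floor, at floor height (12 mm above the jig's origin); this one at jig x = +46, y = +37 mm.
- plate: aluminium top plate, 160 (x) by 230 (y) by 8 mm, about 0.75 kg; two 17 mm through holes at x = 0, y = +-96 for the pins; fits either way round. Origin: centre of its underside, z up. Black bakelite bar handle over its middle on two stubs: 90 mm along y, 18 mm wide in x, 22 to 46 mm above the origin. Starts on the jig, fully home.
- stand: spindle stand, fixed: wooden base 250 (x) by 84 (y) by 12 mm with three upright steel spindles at x = -85, 0 and +85, y = 0, 24 mm diameter, tapered tops 62 mm above the origin. Origin: centre of its underside, at bench height. The rings sit over the spindles, the lowest on the base (12 mm up).
- pad: cork pad, fixed to the bench, 200 by 200 by 6 mm. Origin: centre of its underside, at bench height.
- ring0: spiral-wound metal sealing ring, 60 mm outside diameter, 32 mm bore, 18 mm thick, about 120 g, steel with dark spiral turns on both faces, both alike. Origin at its centre (half thickness), z along its axis. Starts over a spindle of the stand, alone or in a stack of two; absent in some starts.
- ring1: spiral-wound metal sealing ring, 60 mm outside diameter, 32 mm bore, 18 mm thick, about 120 g, steel with dark spiral turns on both faces, both alike. Origin at its centre (half thickness), z along its axis. Starts over a spindle of the stand, alone or in a stack of two; absent in some starts.
- ring2: spiral-wound metal sealing ring, 60 mm outside diameter, 32 mm bore, 18 mm thick, about 120 g, steel with dark spiral turns on both faces, both alike. Origin at its centre (half thickness), z along its axis. Starts over a spindle of the stand, alone or in a stack of two; absent in some starts.
- ring3: spiral-wound metal sealing ring, 60 mm outside diameter, 32 mm bore, 18 mm thick, about 120 g, steel with dark spiral turns on both faces, both alike. Origin at its centre (half thickness), z along its axis. Starts over a spindle of the stand, alone or in a stack of two; absent in some starts.
- puck: frosted glass inspection puck, 68 mm diameter, 22 mm thick; not part of the job. Origin: centre of its underside.
- knob: loose black bakelite knob handle, 44 mm wide, 54 mm tall, standing; not part of the job. Origin: centre of its underside.
There are look-alikes about, which are no part of the job. Leave any green look-alike of the ring3 alone.

How it is judged:
By the outcome, as a careful person would: the job done as asked, in the order asked, and still so for the second after the job is handed in, with the robot touching nothing.
Of ring1, ring2, ring3 only 1 to 3 are there at a start; the rules pass over those that are not, and their reading is None.
At some moment in a run one of plate may be knocked a few centimetres aside while the robot is not near it.
Once in a run the grip may slacken for a moment while it holds something.
It also fails if it takes over 210 s, if anything falls off the work surface, if the arm or the gripper's body presses on something with over 40 N, if the wrist force passes 120 N, or if a joint passes its speed limit or range.

### The arm

A 6-joint arm with a two-finger parallel gripper is mounted at the origin on the work surface. World frame = base frame: x ahead of the robot, y to its left, z up, the work surface at z = 0. Lengths are in m, angles in degrees, forces in N, time in s.
With the tool pointing down it reaches from about 0.275 to 0.725 m from the base axis. Payload 5.6 kg.
Tool frame: the origin (TCP) lies midway between the tips of the shut fingers; the grasp point (between the pads) lies 19 mm behind it (env.grasp_offset is the distance from the TCP to the grasp point, in m); z points along the fingers, y is the direction in which the jaws open and shut (so a half turn about z gives the same grasp; the last joint's range is limited). The gripper opens to 85 mm and grips with 20 to 120 N. Pads are 22 mm wide; open, the fingers measure 114 mm over their backs; the gripper's body (76 mm by 85 mm) begins 54 mm behind the grasp point. The pads swing forward as they close: fully open they stand 13 mm farther back than shut.
Start: joints at [-59.095, 14.616, 6.199, 0, -81.583, -16.306], TCP at [0.139, -0.532, 0.231] pointing down, gripper open.
Joint ranges: [-168.99, 168.99], [-69.2, 112.95], [-62.41, 85.93], [-164.36, 98.24], [-168.68, -3.75], [-174.98, 174.98]. Speed limits (degrees/s): [147.25, 147.25, 180, 180, 180, 180].

### API

Orientations are given as a 3x3 rotation matrix whose columns are the frame's x, y, z axes.
In Python, from plant import env, vision gives the robot as it stands.
- The arm moves only by the tool carry_out, never from a script. Its argument "series" is a list of rows, each an object of numbers: "tx", "ty", "tz": the shift along the tool's x, y, z in m; "rx", "ry", "rz": the turn, a rotation vector about the tool's x, y, z in degrees; "gripper": the opening, from 0 (shut) to 1 (fully open). In form: [{"tx": .., "ty": .., "tz": .., "rx": .., "ry": .., "rz": .., "gripper": ..}, ...]. A call has 1 to 20 rows; each row is the pose to reach, as a shift and turn from the pose measured when the call began, along the tool's axes at that moment; what a row does not reach only later rows make up. A row lasts 1/10 s, in which the tool goes at most 50 mm and 8.59 degrees, less where a joint would pass 70% of its speed; a pose out of reach is approached as far as the arm can. A call with a gripper value outside its range is refused whole. The fingers move at their own pace and stop on an object; "force" is the grip in N (left out, the last holds). Time passes only in rows, so rows that repeat a pose let the fingers close. It gives the time, the measured TCP pose, the force and the opening at its end, in the units of the state.
- env.get_obs(): the state, without advancing time (a new reading comes with each control period).
- vision.capture(name): name is "scene" or "top" or "wrist"; returns the picture (384x512x3 uint8, red, green, blue); there is no depth.
- vision.camera_params(name): a dict with "fx", "fy", "cx", "cy" (pixels), "pose" (4x4, takes a point from camera to world coordinates). Camera axes: x right, y down, z forward; pixel columns grow to the right and rows downward; lengths in m; the calibration is good to about 2 mm. A picture is of the moment at which its call begins: read the wrist's pose just before it. camera_params takes no time and is no camera call; for the wrist camera it gives the pose at the moment of the call.
- env.finish_job(): hands the job in, once; it reports no verdict.
The state is a dict: "time": time; "joint_positions": joint angles; "joint_vel": joint speeds; "joint_efforts": joint torques, N m; "ee_pos": TCP position; "tool_rot": TCP orientation; "force": force on the tool from outside, world axes, zero at the start; "moment": the same for the moment, N m; "opening": opening from 0.0 (shut) to 1.0 (fully open).
Only numpy, scipy, OpenCV 4.12 (cv2) and the standard library are available. Lean on these libraries where they do the work, as an engineer would, in place of code of your own. Each camera call takes 0.05 s, during which the arm holds its last target.

## Working session

There is one attempt and no reset: what is moved stays moved. The work goes in short steps, Python scripts to look and compute and a tool call to move; the robot and the scene stay as the last step left them, time stands still between calls to the robot, and variables do not carry over. Pictures are saved under pics/ and viewed, and the job is handed in when it is done.

Besides the shell and the picture viewer there is one more tool, called as name(argument=value, ...) on one line, values as JSON. carry_out: Moves the arm, as the interface text tells. Its arguments: {"type":"object","properties":{"series":{"type":"array","items":{"type":"object","properties":{"tx":{"type":"number"},"ty":{"type":"number"},"tz":{"type":"number"},"rx":{"type":"number"},"ry":{"type":"number"},"rz":{"type":"number"},"gripper":{"type":"number"}}}},"force":{"type":"number"}},"required":["series"]}

```bash
ls; mkdir -p pics
python3 - <<'E'
from plant import env, vision
import cv2
o=env.get_obs();print(o)
for n in ["scene","top","wrist"]:
    im=vision.capture(n);cv2.imwrite(f"pics/{n}0.png",im[:,:,::-1])
    p=vision.camera_params(n);print(n,p)
E
```

```text
pics
{'time': 0.0, 'joint_positions': array([-5.90945468e+01,  1.46533073e+01,  6.12911836e+00, -2.78959409e-02,
       -8.15849915e+01, -1.63056168e+01]), 'joint_vel': array([ 0.06555697, -0.04270549, -0.0430331 , -0.05228778, -0.01485677,
        0.05877994]), 'joint_efforts': array([-1.86952170e-04, -3.86635208e+01,  2.37939334e+01,  5.36524102e+00,
       -6.14610952e-03,  1.04989052e-06]), 'ee_pos': array([ 0.13855293, -0.53172513,  0.23038083]), 'tool_rot': array([[-9.67727943e-01, -2.51996646e-01, -5.65478979e-04],
       [-2.51997270e-01,  9.67726115e-01,  1.88236214e-03],
       [ 7.28798308e-05,  1.96411360e-03, -9.99998068e-01]]), 'force': array([-0.54535676,  0.6010316 , -0.16982964]), 'moment': array([-0.02570189,  0.01242666, -0.00562146]), 'opening': 0.9990835532819405}
scene {'fx': 488.74631844867326, 'fy': 488.74631844867326, 'cx': 255.92468101942885, 'cy': 193.5323723901586, 'pose': array([[-0.08975593,  0.52126421, -0.84866218,  1.65530357],
       [ 0.99583808,  0.03343224, -0.08478679,  0.10288311],
       [-0.01582365, -0.85274023, -0.5220955 ,  0.77208142],
       [ 0.        ,  0.        ,  0.        ,  1.        ]])}
top {'fx': 391.1485216545098, 'fy': 391.1485216545098, 'cx': 258.79750227770404, 'cy': 186.42711805881697, 'pose': array([[-0.01051998, -0.99295628,  0.11801334,  0.39697918],
       [-0.99992247,  0.00965996, -0.00785715,  0.02019818],
       [ 0.00666181, -0.11808685, -0.99298092,  1.06963204],
       [ 0.        ,  0.        ,  0.        ,  1.        ]])}
wrist {'fx': 327.3966145224263, 'fy': 327.3966145224263, 'cx': 257.4227958992791, 'cy': 191.21179467427467, 'pose': array([[-0.2533374 ,  0.9183848 ,  0.30395644,  0.06069781],
       [ 0.96737621,  0.23990562,  0.08141594, -0.55207555],
       [ 0.0018503 ,  0.31466593, -0.94920068,  0.3723356 ],
       [ 0.        ,  0.        ,  0.        ,  1.        ]])}
```

View pics/scene0.png

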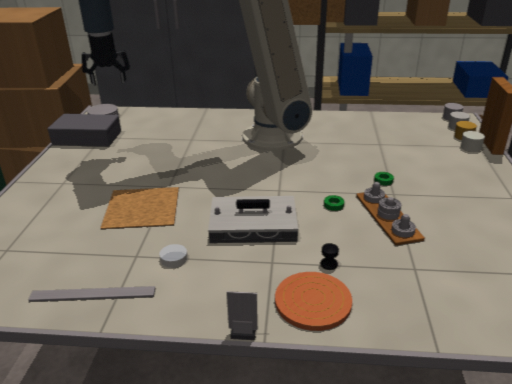

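View pics/top0.png

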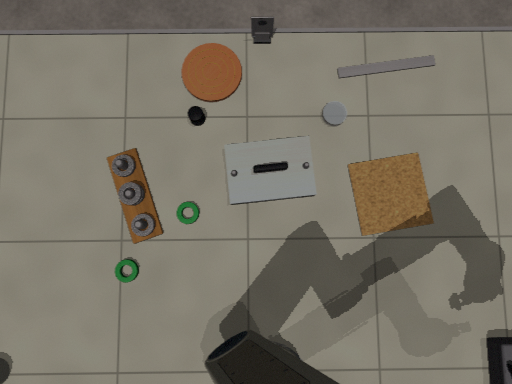

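View pics/wrist0.png

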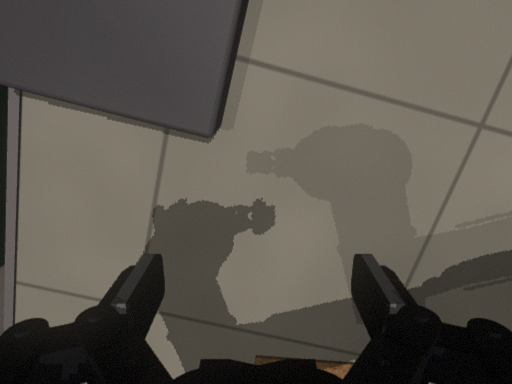

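Top view: the plate/jig is at (270,169), handle at (271,168), pins at (234,173) and (306,165). The pad is at (390,194). The stand has rings at (123,165), (131,193) and (143,224). Green look-alikes are at (188,212) and (126,270), the puck at (334,114) and the knob at (197,115). The orange disc at (212,72) is clutter. Next: enlarged crops.

Run:
```python
import cv2,numpy as np
t=cv2.imread("pics/top0.png");s=cv2.imread("pics/scene0.png")
cv2.imwrite("pics/c1.png",cv2.resize(t[140:250,100:200],None,fx=6,fy=5.4,interpolation=cv2.INTER_CUBIC)[:600])
cv2.imwrite("pics/c2.png",cv2.resize(t[125:215,215:325],None,fx=6,fy=6,interpolation=cv2.INTER_CUBIC))
cv2.imwrite("pics/c3.png",cv2.resize(s[165:245,350:425],None,fx=7,fy=7,interpolation=cv2.INTER_CUBIC))
cv2.imwrite("pics/c4.png",cv2.resize(t[145:245,340:440],None,fx=6,fy=6,interpolation=cv2.INTER_CUBIC))
```

```text
(no output)
```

View pics/c1.png

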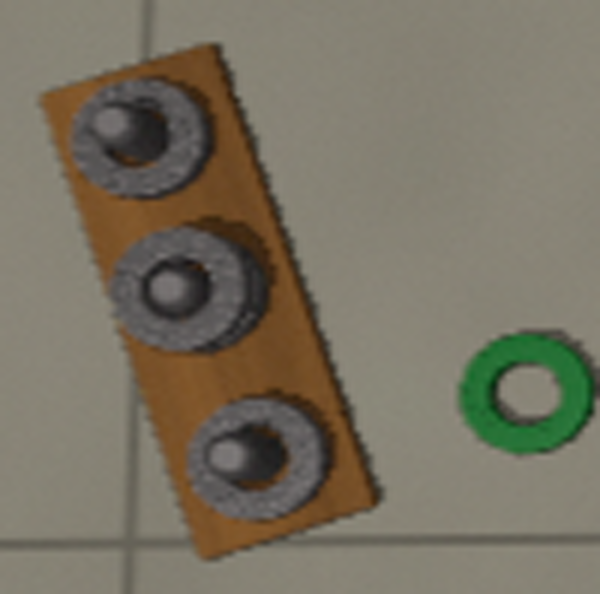

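View pics/c2.png

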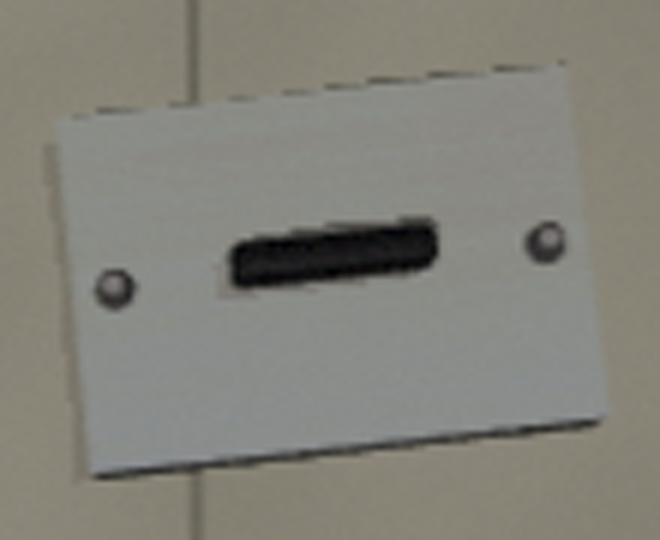

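View pics/c3.png

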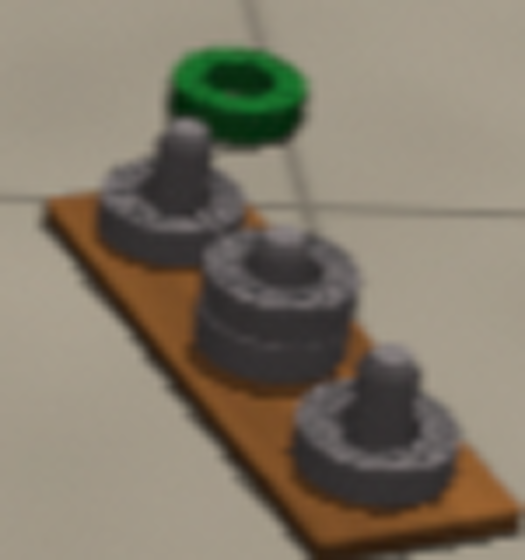

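View pics/c4.png

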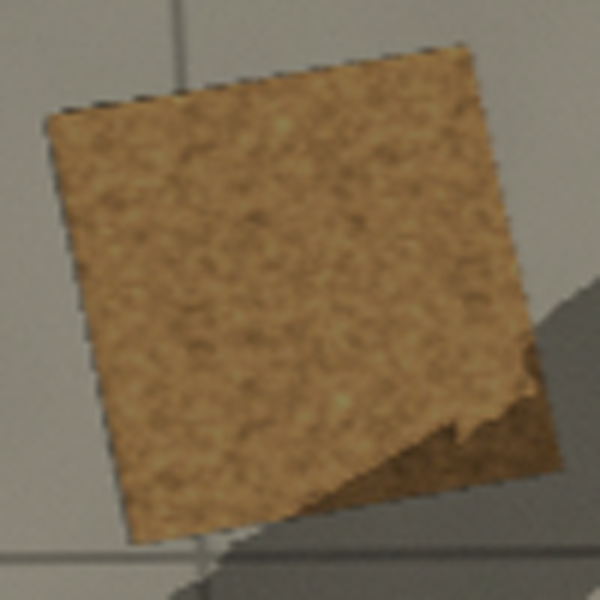

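```bash
cat > h.py <<'E'
import numpy as np, cv2
from plant import env, vision
def ray(n,u,v,z,p=None):
    p=p or vision.camera_params(n);T=p["pose"]
    d=T[:3,:3]@np.array([(u-p["cx"])/p["fx"],(v-p["cy"])/p["fy"],1.])
    c=T[:3,3];return (c+d*(z-c[2])/d[2])
def proj(n,P,p=None):
    p=p or vision.camera_params(n);T=p["pose"]
    q=T[:3,:3].T@(np.asarray(P)-T[:3,3]);return np.array([p["fx"]*q[0]/q[2]+p["cx"],p["fy"]*q[1]/q[2]+p["cy"]])
def goto(pos,yaw=None,tilt0=True):
    """tool-frame shift & rotvec from current pose to pos with jaw axis(y) at yaw deg, pointing down"""
    from scipy.spatial.transform import Rotation as R
    o=env.get_obs();R0=o["tool_rot"];t=R0.T@(np.asarray(pos)-o["ee_pos"])
    rv=np.zeros(3)
    if yaw is not None:
        a=np.radians(yaw);y=np.array([np.cos(a),np.sin(a),0]);
        best=None
        for s in(1,-1):
            yy=s*y;z=np.array([0,0,-1.]);x=np.cross(yy,z);Rt=np.c_[x,yy,z]
            r=R.from_matrix(R0.T@Rt).as_rotvec(degrees=True)
            if best is None or np.linalg.norm(r)<np.linalg.norm(best):best=r
        rv=best
    print("shift mm",np.round(t*1000,1),"rotvec",np.round(rv,2),"j6",round(o["joint_positions"][5],1));return t,rv
E
python3 - <<'E'
from h import *
def rep(name,px,sx,sy,ox,oy,z):
    P=np.array([ray("top",x/sx+ox-.5+.5/sx,y/sy+oy-.5+.5/sy,z) for x,y in px])[:,:2]
    c=P.mean(0);e=[np.linalg.norm(P[i]-P[(i+1)%4]) for i in range(4)]
    an=[np.degrees(np.arctan2(*(P[(i+1)%4]-P[i])[::-1])) for i in range(4)]
    print(name,c.round(4),"edges",np.round(e,4),"ang",np.round(an,1),"r",np.hypot(*c).round(3))
rep("plate",[(57,120),(565,64),(607,420),(90,475)],6,6,215,125,.042)
rep("pad",[(47,117),(467,43),(563,468),(132,545)],6,6,340,145,.006)
rep("stand",[(40,95),(215,43),(381,500),(207,560)],6,5.4,100,140,.012)
for x,y in [(115,289),(546,243)]:print("pin tip",ray("top",x/6+215-.42,y/6+125-.42,.059))
for x,y in [(110,127),(176,291),(235,455)]:print("spindle tip",ray("top",x/6+100-.42,y/5.4+140-.42,.062))
for x,y,z in [(140,139,.03),(181,289,.048),(258,459,.03)]:print("ring",ray("top",x/6+100-.42,y/5.4+140-.42,z))
print("handle",ray("top",334/6+215-.42,254/6+125-.42,.080))
print("puck",ray("top",334,113,.022),"knob",ray("top",197,115,.05))
E
```

```text
plate [ 0.5648 -0.0172] edges [0.2288 0.1611 0.2286 0.1596] ang [ -84.1 -174.9   95.5    5.2] r 0.565
pad [ 0.5016 -0.3473] edges [0.1986 0.1988 0.1996 0.1982] ang [ -80.5 -170.7   99.4    9. ] r 0.61
stand [0.5039 0.3488] edges [0.0833 0.2455 0.082  0.2485] ang [ -71.7 -160.9  110.5   19.4] r 0.613
pin tip [0.55370664 0.07724797 0.059     ]
pin tip [ 0.57224222 -0.11101158  0.059     ]
spindle tip [0.58153679 0.37878406 0.062     ]
spindle tip [0.5016814  0.34790168 0.062     ]
spindle tip [0.42328237 0.32055101 0.062     ]
ring [0.58121322 0.37657317 0.03      ]
ring [0.50408984 0.35030487 0.048     ]
ring [0.42206457 0.31993742 0.03      ]
handle [ 0.5646855  -0.01751356  0.08      ]
puck [ 0.72372817 -0.19798328  0.022     ] knob [0.71257465 0.17574956 0.05      ]
```

Run:
```python
from h import *
goto([0.564,-0.017,0.2],5.5)
```

```text
shift mm [-541.4  391.    31.1] rotvec [ 7.000e-02  5.000e-02 -8.091e+01] j6 -16.3
```

carry_out(series=[{"tx":-0.541,"ty":0.391,"tz":0.031,"rz":-80.9,"gripper":1},{"tx":-0.541,"ty":0.391,"tz":0.031,"rz":-80.9,"gripper":1},{"tx":-0.541,"ty":0.391,"tz":0.031,"rz":-80.9,"gripper":1},{"tx":-0.541,"ty":0.391,"tz":0.031,"rz":-80.9,"gripper":1},{"tx":-0.541,"ty":0.391,"tz":0.031,"rz":-80.9,"gripper":1},{"tx":-0.541,"ty":0.391,"tz":0.031,"rz":-80.9,"gripper":1},{"tx":-0.541,"ty":0.391,"tz":0.031,"rz":-80.9,"gripper":1},{"tx":-0.541,"ty":0.391,"tz":0.031,"rz":-80.9,"gripper":1},{"tx":-0.541,"ty":0.391,"tz":0.031,"rz":-80.9,"gripper":1},{"tx":-0.541,"ty":0.391,"tz":0.031,"rz":-80.9,"gripper":1},{"tx":-0.541,"ty":0.391,"tz":0.031,"rz":-80.9,"gripper":1},{"tx":-0.541,"ty":0.391,"tz":0.031,"rz":-80.9,"gripper":1},{"tx":-0.541,"ty":0.391,"tz":0.031,"rz":-80.9,"gripper":1},{"tx":-0.541,"ty":0.391,"tz":0.031,"rz":-80.9,"gripper":1},{"tx":-0.541,"ty":0.391,"tz":0.031,"rz":-80.9,"gripper":1},{"tx":-0.541,"ty":0.391,"tz":0.031,"rz":-80.9,"gripper":1},{"tx":-0.541,"ty":0.391,"tz":0.031,"rz":-80.9,"gripper":1},{"tx":-0.541,"ty":0.391,"tz":0.031,"rz":-80.9,"gripper":1},{"tx":-0.541,"ty":0.391,"tz":0.031,"rz":-80.9,"gripper":1},{"tx":-0.541,"ty":0.391,"tz":0.031,"rz":-80.9,"gripper":1}])

```text
validation failed for argument at $.se...
```

```bash
cat > snap.py <<'E'
import sys
from h import *
n,f=sys.argv[1:3]
p=vision.camera_params(n);im=vision.capture(n)
if len(sys.argv)>3:
    x0,y0,x1,y1,s=map(int,sys.argv[3:]);im=cv2.resize(im[y0:y1,x0:x1],None,fx=s,fy=s,interpolation=cv2.INTER_CUBIC)
cv2.imwrite(f"pics/{f}.png",im[:,:,::-1])
E
python3 snap.py wrist w1; python3 -c "
from h import *
goto([0.564,-0.017,0.2],5.5)"
```

```text
shift mm [-541.4  391.1   31.2] rotvec [ 6.00e-02  5.00e-02 -8.09e+01] j6 -16.3
```

View pics/w1.png

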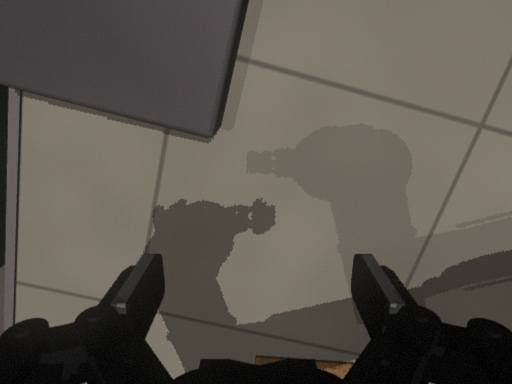

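carry_out(series=[{"tx":-0.03,"ty":0.02,"tz":0.0,"rx":0,"ry":0,"rz":-6,"gripper":1},{"tx":-0.07,"ty":0.05,"tz":0.004,"rx":0,"ry":0,"rz":-12,"gripper":1}])

```text
time: 0.4
ee_pos: [0.1935, -0.4663, 0.2262]
tool_rot: [[-0.894, -0.448, -0.001], [-0.448, 0.894, 0.001], [0.0, 0.002, -1.0]]
force: [2.7, 1.0, 0.5]
opening: 1.004
```

```bash
python3 -c "
from h import *
goto([0.564,-0.017,0.2],5.5)"
```

```text
shift mm [-532.7  235.4   26.4] rotvec [ 9.000e-02  4.000e-02 -6.885e+01] j6 -13.7
```

carry_out(series=[{"tx":-0.533,"ty":0.235,"tz":0.026,"rx":0,"ry":0,"rz":-68.9,"gripper":1},{"tx":-0.533,"ty":0.235,"tz":0.026,"rx":0,"ry":0,"rz":-68.9,"gripper":1},{"tx":-0.533,"ty":0.235,"tz":0.026,"rx":0,"ry":0,"rz":-68.9,"gripper":1},{"tx":-0.533,"ty":0.235,"tz":0.026,"rx":0,"ry":0,"rz":-68.9,"gripper":1},{"tx":-0.533,"ty":0.235,"tz":0.026,"rx":0,"ry":0,"rz":-68.9,"gripper":1},{"tx":-0.533,"ty":0.235,"tz":0.026,"rx":0,"ry":0,"rz":-68.9,"gripper":1},{"tx":-0.533,"ty":0.235,"tz":0.026,"rx":0,"ry":0,"rz":-68.9,"gripper":1},{"tx":-0.533,"ty":0.235,"tz":0.026,"rx":0,"ry":0,"rz":-68.9,"gripper":1},{"tx":-0.533,"ty":0.235,"tz":0.026,"rx":0,"ry":0,"rz":-68.9,"gripper":1},{"tx":-0.533,"ty":0.235,"tz":0.026,"rx":0,"ry":0,"rz":-68.9,"gripper":1},{"tx":-0.533,"ty":0.235,"tz":0.026,"rx":0,"ry":0,"rz":-68.9,"gripper":1},{"tx":-0.533,"ty":0.235,"tz":0.026,"rx":0,"ry":0,"rz":-68.9,"gripper":1},{"tx":-0.533,"ty":0.235,"tz":0.026,"rx":0,"ry":0,"rz":-68.9,"gripper":1},{"tx":-0.533,"ty":0.235,"tz":0.026,"rx":0,"ry":0,"rz":-68.9,"gripper":1}])

```text
time: 1.8
ee_pos: [0.5644, -0.0166, 0.1997]
tool_rot: [[0.098, -0.995, -0.003], [-0.995, -0.098, 0.001], [-0.001, 0.002, -1.0]]
force: [-0.3, -1.5, 0.7]
opening: 1.0
```

```bash
python3 snap.py wrist w2; python3 -c "
from h import *
goto([0.564,-0.017,0.2],5.5)"
```

```text
shift mm [-0.3  0.1  0.1] rotvec [0.1  0.07 0.06] j6 -8.5
```

View pics/w2.png

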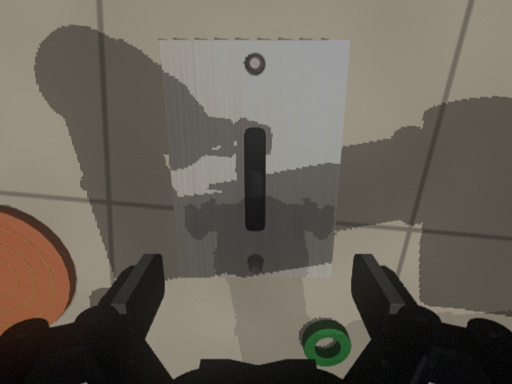

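The wrist view shows the plate, with pins at (255,63) and (256,263) and the handle centred at (256,179). I'll check these against the top-view estimate.

```bash
python3 -c "
from h import *
a=ray('wrist',255,63,.059);b=ray('wrist',256,263,.059)
print(a,b,(a+b)/2,np.linalg.norm(a-b),np.degrees(np.arctan2(*(b-a)[:2][::-1])))
for u,v in [(256,128),(256,230)]: print(ray('wrist',u,v,.08))
C=[ray('wrist',u,v,.042) for u,v in [(161,40),(349,40),(333,277),(177,279)]];print(np.mean(C,0))
goto([0.5635,-0.017,0.085],5.5)"
```

```text
[ 0.57545373 -0.11194987  0.059     ] [0.55689936 0.07031131 0.059     ] [ 0.56617655 -0.02081928  0.059     ] 0.18320316624544547 95.81274235343567
[ 0.56986123 -0.06320294  0.08      ]
[0.56126962 0.025041   0.08      ]
[ 0.56628794 -0.01607763  0.042     ]
shift mm [ -0.3   0.4 115.1] rotvec [0.1  0.07 0.06] j6 -8.5
```

carry_out(series=[{"tx":0.0,"ty":0.0,"tz":0.05,"rx":0,"ry":0,"rz":0,"gripper":1},{"tx":0.001,"ty":0.0,"tz":0.09,"rx":0,"ry":0,"rz":0,"gripper":1},{"tx":0.001,"ty":0.0,"tz":0.12,"rx":0,"ry":0,"rz":0,"gripper":1},{"tx":0.001,"ty":0.0,"tz":0.14,"rx":0,"ry":0,"rz":0,"gripper":1},{"tx":0.001,"ty":0.0,"tz":0.15,"rx":0,"ry":0,"rz":0,"gripper":1},{"tx":0.001,"ty":0.0,"tz":0.15,"rx":0,"ry":0,"rz":0,"gripper":1},{"tx":0.001,"ty":0.0,"tz":0.15,"rx":0,"ry":0,"rz":0,"gripper":0.35},{"tx":0.001,"ty":0.0,"tz":0.15,"rx":0,"ry":0,"rz":0,"gripper":0.35},{"tx":0.001,"ty":0.0,"tz":0.15,"rx":0,"ry":0,"rz":0,"gripper":0.35},{"tx":0.001,"ty":0.0,"tz":0.15,"rx":0,"ry":0,"rz":0,"gripper":0.35}], force=60)

```text
time: 2.85
ee_pos: [0.5644, -0.0181, 0.0509]
tool_rot: [[0.097, -0.995, -0.0], [-0.995, -0.097, 0.001], [-0.001, 0.0, -1.0]]
force: [0.6, 0.4, -0.2]
opening: 0.357
```

```bash
python3 snap.py wrist w3
```

```text
(no output)
```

View pics/w3.png

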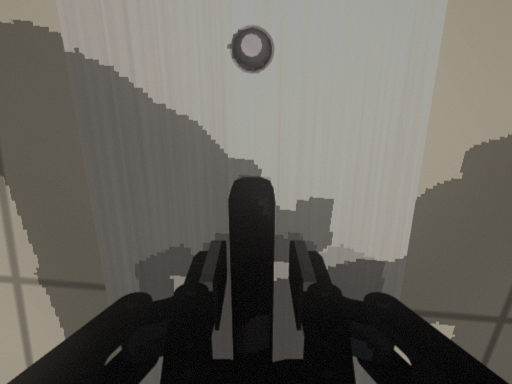

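carry_out(series=[{"tx":0.0,"ty":-0.002,"tz":0.001,"rx":0,"ry":0,"rz":0,"gripper":0.35},{"tx":0.0,"ty":-0.002,"tz":0.001,"rx":0,"ry":0,"rz":0,"gripper":0.25},{"tx":0.0,"ty":-0.002,"tz":0.001,"rx":0,"ry":0,"rz":0,"gripper":0},{"tx":0.0,"ty":-0.002,"tz":0.001,"rx":0,"ry":0,"rz":0,"gripper":0},{"tx":0.0,"ty":-0.002,"tz":0.001,"rx":0,"ry":0,"rz":0,"gripper":0},{"tx":0.0,"ty":-0.002,"tz":0.001,"rx":0,"ry":0,"rz":0,"gripper":0}], force=80)

```text
time: 3.5
ee_pos: [0.5667, -0.0178, 0.0499]
tool_rot: [[0.097, -0.995, 0.0], [-0.995, -0.097, 0.001], [-0.001, -0.0, -1.0]]
force: [0.0, -0.2, 1.0]
opening: 0.203
```

carry_out(series=[{"tx":0.0,"ty":0,"tz":0,"rx":0,"ry":0,"rz":0,"gripper":0},{"tx":0.0,"ty":0,"tz":-0.005,"rx":0,"ry":0,"rz":0,"gripper":0},{"tx":0.0,"ty":0,"tz":-0.012,"rx":0,"ry":0,"rz":0,"gripper":0},{"tx":0.0,"ty":0,"tz":-0.02,"rx":0,"ry":0,"rz":0,"gripper":0},{"tx":0.0,"ty":0,"tz":-0.03,"rx":0,"ry":0,"rz":0,"gripper":0},{"tx":0.0,"ty":0,"tz":-0.04,"rx":0,"ry":0,"rz":0,"gripper":0},{"tx":0.0,"ty":0,"tz":-0.05,"rx":0,"ry":0,"rz":0,"gripper":0},{"tx":0.0,"ty":0,"tz":-0.06,"rx":0,"ry":0,"rz":0,"gripper":0},{"tx":0.0,"ty":0,"tz":-0.07,"rx":0,"ry":0,"rz":0,"gripper":0},{"tx":0.0,"ty":0,"tz":-0.07,"rx":0,"ry":0,"rz":0,"gripper":0}], force=110)

```text
time: 4.5
ee_pos: [0.5678, -0.0179, 0.122]
tool_rot: [[0.097, -0.995, 0.004], [-0.995, -0.097, 0.002], [-0.001, -0.004, -1.0]]
force: [0.8, 0.1, -6.4]
opening: 0.193
```

```bash
python3 snap.py wrist w4; python3 snap.py scene s4 180 120 340 260 5;python3 -c "
from h import *
goto([0.5016,-0.345,0.12],9.4)"
```

```text
shift mm [319.4  96.4  -0.6] rotvec [-0.02  0.1  -3.84] j6 -8.3
```

View pics/w4.png

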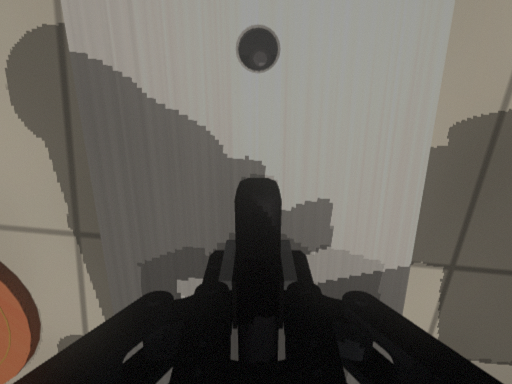

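View pics/s4.png

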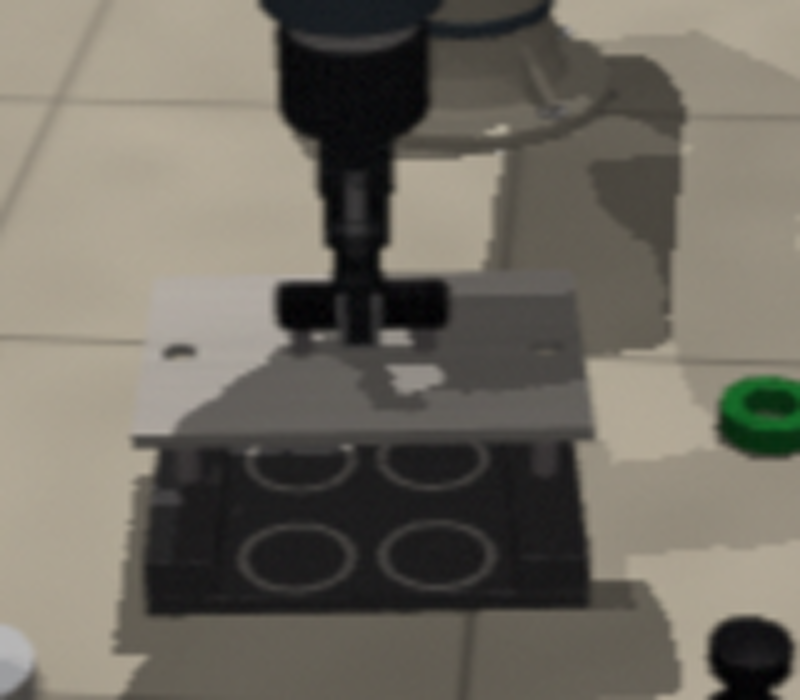

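carry_out(series=[{"tx":0.01,"ty":0.003,"tz":0,"rx":0,"ry":0,"rz":0,"gripper":0},{"tx":0.03,"ty":0.009,"tz":0,"rx":0,"ry":0,"rz":0,"gripper":0},{"tx":0.055,"ty":0.017,"tz":0,"rx":0,"ry":0,"rz":-0.5,"gripper":0},{"tx":0.08,"ty":0.024,"tz":0,"rx":0,"ry":0,"rz":-1,"gripper":0},{"tx":0.105,"ty":0.032,"tz":0,"rx":0,"ry":0,"rz":-1.3,"gripper":0},{"tx":0.13,"ty":0.039,"tz":0,"rx":0,"ry":0,"rz":-1.6,"gripper":0},{"tx":0.155,"ty":0.047,"tz":0,"rx":0,"ry":0,"rz":-2,"gripper":0},{"tx":0.18,"ty":0.054,"tz":0,"rx":0,"ry":0,"rz":-2.3,"gripper":0},{"tx":0.205,"ty":0.062,"tz":0,"rx":0,"ry":0,"rz":-2.6,"gripper":0},{"tx":0.23,"ty":0.069,"tz":0,"rx":0,"ry":0,"rz":-3,"gripper":0},{"tx":0.255,"ty":0.077,"tz":0,"rx":0,"ry":0,"rz":-3.2,"gripper":0},{"tx":0.28,"ty":0.085,"tz":0,"rx":0,"ry":0,"rz":-3.4,"gripper":0},{"tx":0.3,"ty":0.09,"tz":0,"rx":0,"ry":0,"rz":-3.6,"gripper":0},{"tx":0.315,"ty":0.095,"tz":0,"rx":0,"ry":0,"rz":-3.8,"gripper":0},{"tx":0.32,"ty":0.096,"tz":0,"rx":0,"ry":0,"rz":-3.8,"gripper":0},{"tx":0.32,"ty":0.096,"tz":0,"rx":0,"ry":0,"rz":-3.8,"gripper":0},{"tx":0.32,"ty":0.096,"tz":0.03,"rx":0,"ry":0,"rz":-3.8,"gripper":0},{"tx":0.32,"ty":0.096,"tz":0.06,"rx":0,"ry":0,"rz":-3.8,"gripper":0},{"tx":0.32,"ty":0.096,"tz":0.08,"rx":0,"ry":0,"rz":-3.8,"gripper":0},{"tx":0.32,"ty":0.096,"tz":0.08,"rx":0,"ry":0,"rz":-3.8,"gripper":0}])

```text
time: 6.6
ee_pos: [0.4996, -0.3433, 0.0356]
tool_rot: [[0.163, -0.987, -0.007], [-0.987, -0.163, 0.006], [-0.007, 0.006, -1.0]]
force: [-1.0, 0.3, -6.5]
opening: 0.192
```

```bash
python3 snap.py wrist w5; python3 snap.py scene s5 80 120 240 260 5;python3 -c "
from h import *
goto([0.5016,-0.345,0.0225],9.4)"
```

```text
shift mm [-0.4  0.8 17.4] rotvec [-0.01  0.06  0.03] j6 29.3
```

View pics/w5.png

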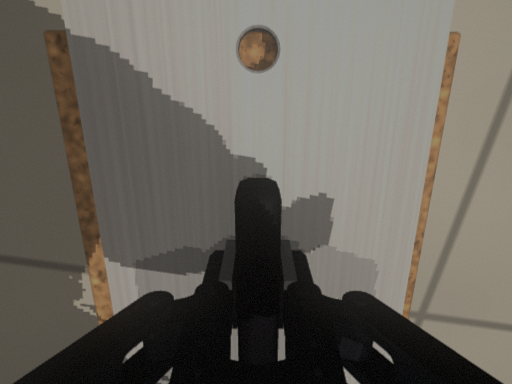

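View pics/s5.png

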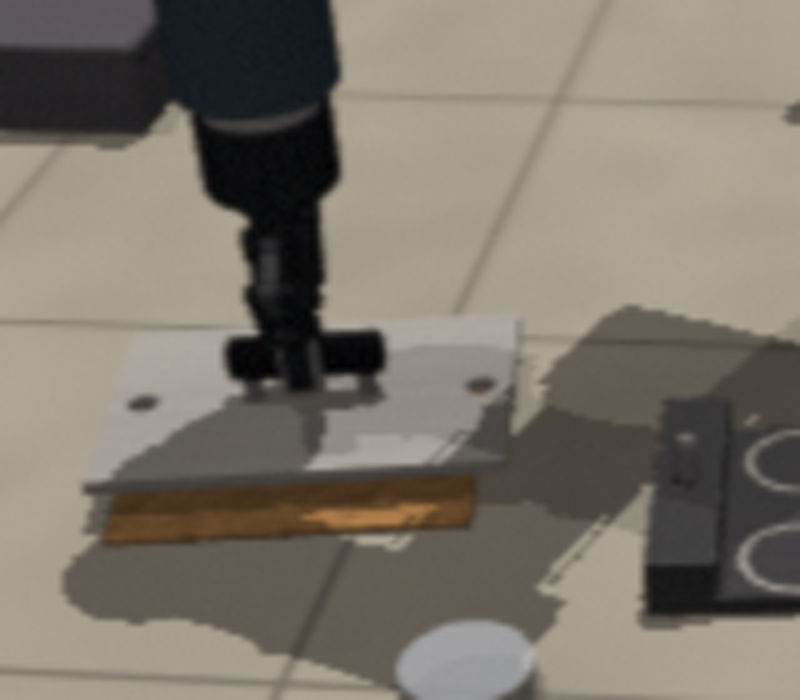

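carry_out(series=[{"tx":0.0,"ty":0,"tz":0.005,"rx":0,"ry":0,"rz":0,"gripper":0},{"tx":0.0,"ty":0,"tz":0.01,"rx":0,"ry":0,"rz":0,"gripper":0},{"tx":0.0,"ty":0,"tz":0.013,"rx":0,"ry":0,"rz":0,"gripper":0},{"tx":0.0,"ty":0,"tz":0.015,"rx":0,"ry":0,"rz":0,"gripper":0},{"tx":0.0,"ty":0,"tz":0.016,"rx":0,"ry":0,"rz":0,"gripper":0},{"tx":0.0,"ty":0,"tz":0.017,"rx":0,"ry":0,"rz":0,"gripper":0},{"tx":0.0,"ty":0,"tz":0.0175,"rx":0,"ry":0,"rz":0,"gripper":0},{"tx":0.0,"ty":0,"tz":0.0175,"rx":0,"ry":0,"rz":0,"gripper":0}])

```text
time: 7.5
ee_pos: [0.5025, -0.3453, 0.0224]
tool_rot: [[0.164, -0.987, -0.0], [-0.987, -0.164, 0.001], [-0.001, -0.0, -1.0]]
force: [0.3, 0.4, -7.3]
opening: 0.189
```

carry_out(series=[{"tx":0.0,"ty":0,"tz":0.0005,"rx":0,"ry":0,"rz":0,"gripper":0},{"tx":0.0,"ty":0,"tz":0.001,"rx":0,"ry":0,"rz":0,"gripper":0},{"tx":0.0,"ty":0,"tz":0.001,"rx":0,"ry":0,"rz":0,"gripper":0}])

```text
time: 7.8
ee_pos: [0.5026, -0.3453, 0.022]
tool_rot: [[0.164, -0.986, 0.0], [-0.986, -0.164, 0.001], [-0.001, -0.001, -1.0]]
force: [-1.8, 1.2, -2.1]
opening: 0.189
```

carry_out(series=[{"tx":0.0,"ty":0,"tz":0.0005,"rx":0,"ry":0,"rz":0,"gripper":0},{"tx":0.0,"ty":0,"tz":0.0005,"rx":0,"ry":0,"rz":0,"gripper":0.4},{"tx":0.0,"ty":0,"tz":0.0,"rx":0,"ry":0,"rz":0,"gripper":0.7},{"tx":0.0,"ty":0,"tz":0.0,"rx":0,"ry":0,"rz":0,"gripper":0.7},{"tx":0.0,"ty":0,"tz":0.0,"rx":0,"ry":0,"rz":0,"gripper":0.7},{"tx":0.0,"ty":0,"tz":-0.02,"rx":0,"ry":0,"rz":0,"gripper":0.7},{"tx":0.0,"ty":0,"tz":-0.05,"rx":0,"ry":0,"rz":0,"gripper":1},{"tx":0.0,"ty":0,"tz":-0.1,"rx":0,"ry":0,"rz":0,"gripper":1},{"tx":0.0,"ty":0,"tz":-0.15,"rx":0,"ry":0,"rz":0,"gripper":1},{"tx":0.0,"ty":0,"tz":-0.18,"rx":0,"ry":0,"rz":0,"gripper":1},{"tx":0.0,"ty":0,"tz":-0.18,"rx":0,"ry":0,"rz":0,"gripper":1}], force=50)

```text
time: 8.9
ee_pos: [0.5048, -0.3471, 0.2083]
tool_rot: [[0.164, -0.986, 0.01], [-0.986, -0.164, -0.005], [0.007, -0.009, -1.0]]
force: [0.3, -0.6, 0.0]
opening: 1.0
```

```bash
python3 snap.py top t6; python3 snap.py wrist w6; python3 -c "
from h import *
goto([0.503,0.349,0.2],18.5)
goto([0.503,0.349,0.2],108.5)"
```

```text
shift mm [-685.  -113.9    2.9] rotvec [-0.13 -0.   -9.07] j6 29.3
shift mm [-685.  -113.9    2.9] rotvec [-0.11  0.1  80.93] j6 29.3
```

View pics/t6.png

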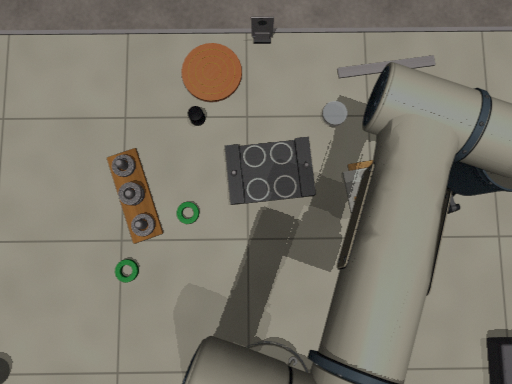

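Run:
```python
import cv2
t=cv2.imread("pics/t6.png")
cv2.imwrite("pics/c6.png",cv2.resize(t[130:210,220:320],None,fx=7,fy=7,interpolation=cv2.INTER_CUBIC))
```

```text
(no output)
```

View pics/c6.png

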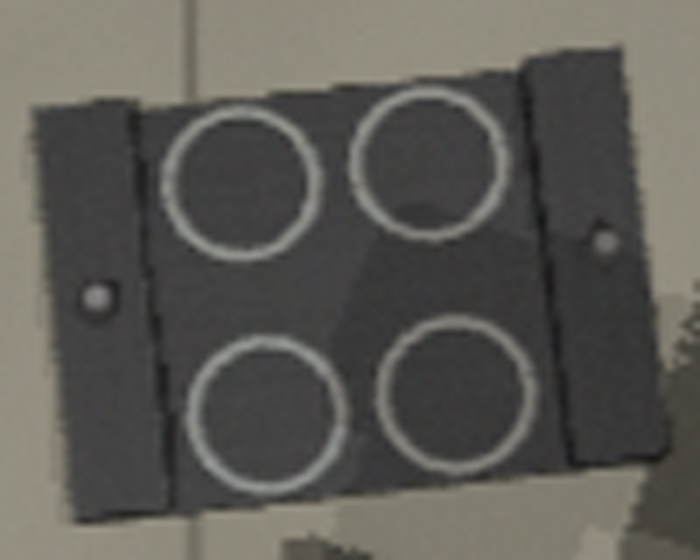

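View pics/w6.png

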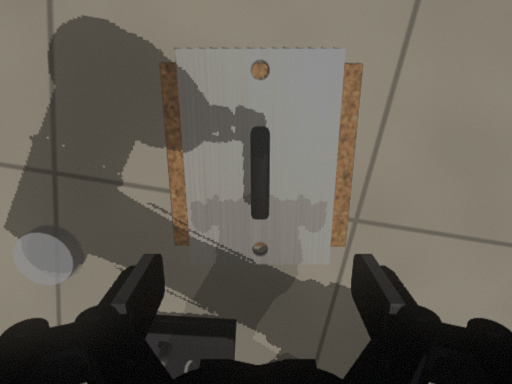

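```bash
python3 -c "
from h import *
P=np.array([ray('top',x/7+220-.43,y/7+130-.43,.012)[:2] for x,y in [(242,184),(430,163),(268,414),(457,394)]])
print(P,P.mean(0)); y=(P[0]-P[1]+P[2]-P[3]); print(np.degrees(np.arctan2(y[1],y[0])),np.linalg.norm(P[0]-P[1]),np.linalg.norm(P[0]-P[2]))
C=np.array([ray('top',x/7+220-.43,y/7+130-.43,.059)[:2] for x,y in [(98,296),(606,241)]]);print(C,C.mean(0))
"
```

```text
[[ 0.60740901  0.02373553]
 [ 0.61512172 -0.0502489 ]
 [ 0.5164379   0.01445799]
 [ 0.52355323 -0.05918656]] [ 0.56563046 -0.01781049]
95.73562673793415 0.07438536632397687 0.09144296349727594
[[ 0.55606482  0.07770233]
 [ 0.57510206 -0.11255568]] [ 0.56558344 -0.01742668]
```

carry_out(series=[{"tx":-0.685,"ty":-0.114,"tz":0,"rx":0,"ry":0,"rz":-60.6,"gripper":1},{"tx":-0.685,"ty":-0.114,"tz":0,"rx":0,"ry":0,"rz":-60.6,"gripper":1},{"tx":-0.685,"ty":-0.114,"tz":0,"rx":0,"ry":0,"rz":-60.6,"gripper":1},{"tx":-0.685,"ty":-0.114,"tz":0,"rx":0,"ry":0,"rz":-60.6,"gripper":1},{"tx":-0.685,"ty":-0.114,"tz":0,"rx":0,"ry":0,"rz":-60.6,"gripper":1},{"tx":-0.685,"ty":-0.114,"tz":0,"rx":0,"ry":0,"rz":-60.6,"gripper":1},{"tx":-0.685,"ty":-0.114,"tz":0,"rx":0,"ry":0,"rz":-60.6,"gripper":1},{"tx":-0.685,"ty":-0.114,"tz":0,"rx":0,"ry":0,"rz":-60.6,"gripper":1},{"tx":-0.685,"ty":-0.114,"tz":0,"rx":0,"ry":0,"rz":-60.6,"gripper":1},{"tx":-0.685,"ty":-0.114,"tz":0,"rx":0,"ry":0,"rz":-60.6,"gripper":1},{"tx":-0.685,"ty":-0.114,"tz":0,"rx":0,"ry":0,"rz":-60.6,"gripper":1},{"tx":-0.685,"ty":-0.114,"tz":0,"rx":0,"ry":0,"rz":-60.6,"gripper":1},{"tx":-0.685,"ty":-0.114,"tz":0,"rx":0,"ry":0,"rz":-60.6,"gripper":1},{"tx":-0.685,"ty":-0.114,"tz":0,"rx":0,"ry":0,"rz":-60.6,"gripper":1},{"tx":-0.685,"ty":-0.114,"tz":0,"rx":0,"ry":0,"rz":-60.6,"gripper":1},{"tx":-0.685,"ty":-0.114,"tz":0,"rx":0,"ry":0,"rz":-60.6,"gripper":1},{"tx":-0.685,"ty":-0.114,"tz":0,"rx":0,"ry":0,"rz":-60.6,"gripper":1}])

```text
time: 10.7
ee_pos: [0.5028, 0.348, 0.2019]
tool_rot: [[0.94, -0.342, 0.001], [-0.342, -0.94, -0.001], [0.001, 0.001, -1.0]]
force: [-0.5, -0.1, 0.3]
opening: 1.0
```

```bash
python3 snap.py wrist w7; python3 -c "
from h import *
goto([0.503,0.349,0.2],70)"
```

```text
shift mm [-0.5 -1.1  2.5] rotvec [-0.01 -0.09 -0.03] j6 20.6
```

View pics/w7.png

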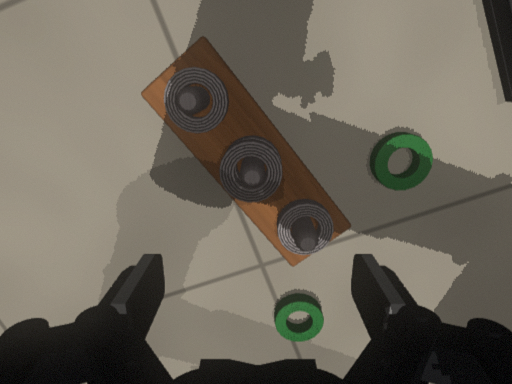

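```bash
python3 -c "
from h import *
for u,v,z in [(250,168,.048),(196,101,.03),(304,226,.03)]: print('ring',ray('wrist',u,v,z))
for u,v in [(252,175),(187,98),(308,238)]: print('tip',ray('wrist',u,v,.062))
"
```

```text
ring [0.51098536 0.35275458 0.048     ]
ring [0.58381967 0.3795259  0.03      ]
ring [0.42884505 0.32327292 0.03      ]
tip [0.50757411 0.35179031 0.062     ]
tip [0.58813738 0.37958602 0.062     ]
tip [0.43094463 0.3231421  0.062     ]
```

carry_out(series=[{"tx":0.0005,"ty":-0.0025,"tz":0.04,"rx":0,"ry":0,"rz":0,"gripper":1},{"tx":0.0005,"ty":-0.0025,"tz":0.08,"rx":0,"ry":0,"rz":0,"gripper":1},{"tx":0.0005,"ty":-0.0025,"tz":0.11,"rx":0,"ry":0,"rz":0,"gripper":1},{"tx":0.0005,"ty":-0.0025,"tz":0.125,"rx":0,"ry":0,"rz":0,"gripper":1},{"tx":0.0005,"ty":-0.0025,"tz":0.13,"rx":0,"ry":0,"rz":0,"gripper":1},{"tx":0.0005,"ty":-0.0025,"tz":0.13,"rx":0,"ry":0,"rz":0,"gripper":1}])

```text
time: 11.35
ee_pos: [0.5048, 0.3489, 0.0725]
tool_rot: [[0.939, -0.343, 0.001], [-0.343, -0.939, -0.001], [0.002, 0.0, -1.0]]
force: [-0.7, 0.2, -0.2]
opening: 1.0
```

```bash
python3 snap.py wrist w8; python3 -c "
from h import *
goto([0.5045,0.35,0.03],70)
print(proj('wrist',[0.5045,0.350,.062]),proj('wrist',[0.5045,0.350,.048]))"
```

```text
shift mm [-1.  -0.1 43.5] rotvec [-0.07 -0.14 -0.07] j6 20.6
[257.97897768 247.78884925] [257.9684655 235.9292798]
```

View pics/w8.png

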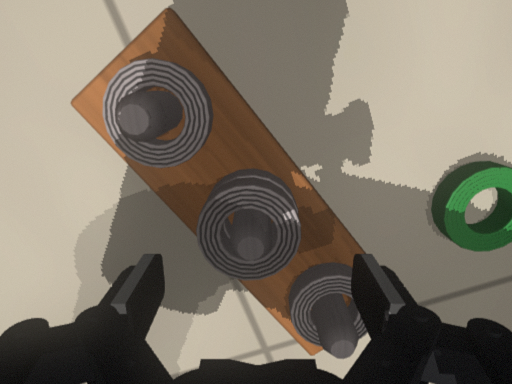

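carry_out(series=[{"tx":0.001,"ty":-0.003,"tz":0.015,"rx":0,"ry":0,"rz":0,"gripper":1},{"tx":0.002,"ty":-0.004,"tz":0.03,"rx":0,"ry":0,"rz":0,"gripper":1},{"tx":0.002,"ty":-0.004,"tz":0.04,"rx":0,"ry":0,"rz":0,"gripper":1},{"tx":0.002,"ty":-0.004,"tz":0.0435,"rx":0,"ry":0,"rz":0,"gripper":1},{"tx":0.002,"ty":-0.004,"tz":0.0435,"rx":0,"ry":0,"rz":0,"gripper":0.82},{"tx":0.002,"ty":-0.004,"tz":0.0435,"rx":0,"ry":0,"rz":0,"gripper":0.78},{"tx":0.002,"ty":-0.004,"tz":0.0435,"rx":0,"ry":0,"rz":0,"gripper":0.78}], force=30)

```text
time: 12.1
ee_pos: [0.509, 0.353, 0.0308]
tool_rot: [[0.939, -0.343, 0.004], [-0.343, -0.939, 0.001], [0.003, -0.002, -1.0]]
force: [0.1, -0.0, -0.2]
opening: 0.782
```

```bash
python3 snap.py wrist w9; python3 snap.py scene s9 350 130 450 230 6
```

```text
(no output)
```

View pics/w9.png

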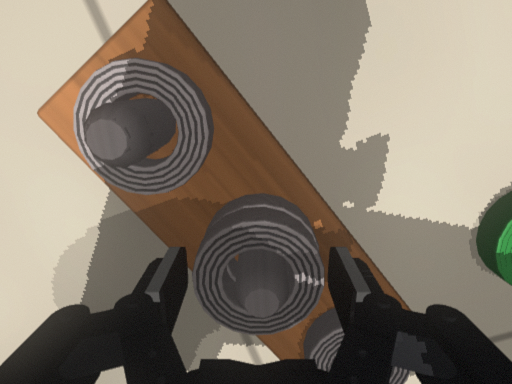

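View pics/s9.png

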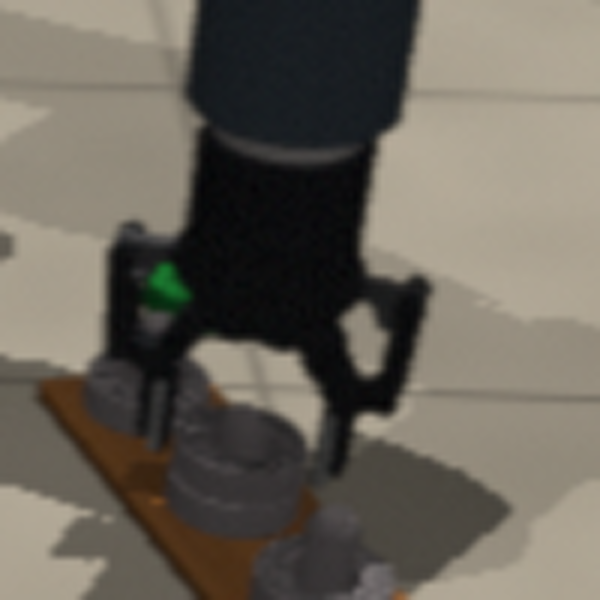

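```bash
python3 -c "
from h import *
o=env.get_obs();e=o['ee_pos'];print(e,proj('wrist',[e[0],e[1],.048]),proj('wrist',[e[0]+.00939,e[1]-.00343,.048]))"
```

```text
[0.50886986 0.35292819 0.03063661] [258.30406754 277.48158609] [258.35861025 257.28459257]
```

carry_out(series=[{"tx":0.001,"ty":0,"tz":0.003,"rx":0,"ry":0,"rz":0,"gripper":0.75},{"tx":0.001,"ty":0,"tz":0.003,"rx":0,"ry":0,"rz":0,"gripper":0.5},{"tx":0.001,"ty":0,"tz":0.003,"rx":0,"ry":0,"rz":0,"gripper":0.5},{"tx":0.001,"ty":0,"tz":0.003,"rx":0,"ry":0,"rz":0,"gripper":0.5},{"tx":0.001,"ty":0,"tz":0.003,"rx":0,"ry":0,"rz":0,"gripper":0.5}], force=60)

```text
time: 12.7
ee_pos: [0.5103, 0.3528, 0.0284]
tool_rot: [[0.939, -0.343, 0.005], [-0.343, -0.939, 0.002], [0.004, -0.003, -1.0]]
force: [-1.2, -1.0, 4.7]
opening: 0.68
```

carry_out(series=[{"tx":0,"ty":0,"tz":-0.003,"rx":0,"ry":0,"rz":0,"gripper":0.5},{"tx":0,"ty":0,"tz":-0.01,"rx":0,"ry":0,"rz":0,"gripper":0.5},{"tx":0,"ty":0,"tz":-0.02,"rx":0,"ry":0,"rz":0,"gripper":0.5},{"tx":0,"ty":0,"tz":-0.035,"rx":0,"ry":0,"rz":0,"gripper":0.5},{"tx":0,"ty":0,"tz":-0.055,"rx":0,"ry":0,"rz":0,"gripper":0.5},{"tx":0,"ty":0,"tz":-0.08,"rx":0,"ry":0,"rz":0,"gripper":0.5},{"tx":0,"ty":0,"tz":-0.1,"rx":0,"ry":0,"rz":0,"gripper":0.5},{"tx":0,"ty":0,"tz":-0.1,"rx":0,"ry":0,"rz":0,"gripper":0.5}], force=80)

```text
time: 13.5
ee_pos: [0.5114, 0.3538, 0.1326]
tool_rot: [[0.94, -0.342, 0.01], [-0.342, -0.94, 0.006], [0.007, -0.009, -1.0]]
force: [0.1, 0.6, -1.9]
opening: 0.675
```

```bash
python3 snap.py wrist w10; python3 snap.py scene s10 350 130 450 230 6; python3 -c "
from h import *
o=env.get_obs();print(o['force'],o['ee_pos'])
m=lambda x,y:[0.5656+x*np.cos(.0995)-y*np.sin(.0995),-0.0178+x*np.sin(.0995)+y*np.cos(.0995)]
for x in(-.046,.046):
  for y in (-.037,.037): print(x,y,m(x,y)); goto(m(x,y)+[.1],5.7)"
```

```text
[-0.71525718  0.12653369 -2.03402215] [0.50963828 0.35272912 0.1286297 ]
-0.046 -0.037 [np.float64(0.52350294632791), np.float64(-0.059186447928387904)]
shift mm [154.2 382.3  27.7] rotvec [-3.200e-01 -6.000e-02  6.425e+01] j6 20.7
-0.046 0.037 [np.float64(0.516152089572085), np.float64(0.014447544934659683)]
shift mm [122.  315.7  27.8] rotvec [-3.200e-01 -6.000e-02  6.425e+01] j6 20.7
0.046 -0.037 [np.float64(0.615047910427915), np.float64(-0.05004754493465968)]
shift mm [237.  342.3  28.1] rotvec [-3.200e-01 -6.000e-02  6.425e+01] j6 20.7
0.046 0.037 [np.float64(0.60769705367209), np.float64(0.023586447928387905)]
shift mm [204.9 275.7  28.3] rotvec [-3.200e-01 -6.000e-02  6.425e+01] j6 20.7
```

View pics/w10.png

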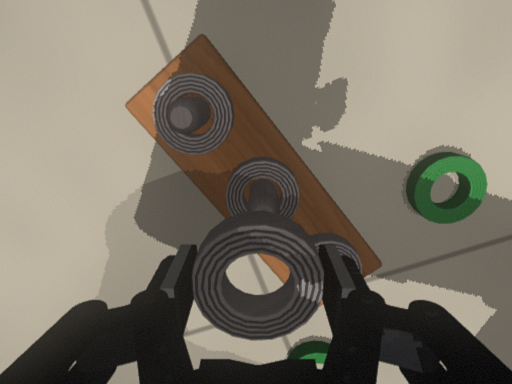

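View pics/s10.png

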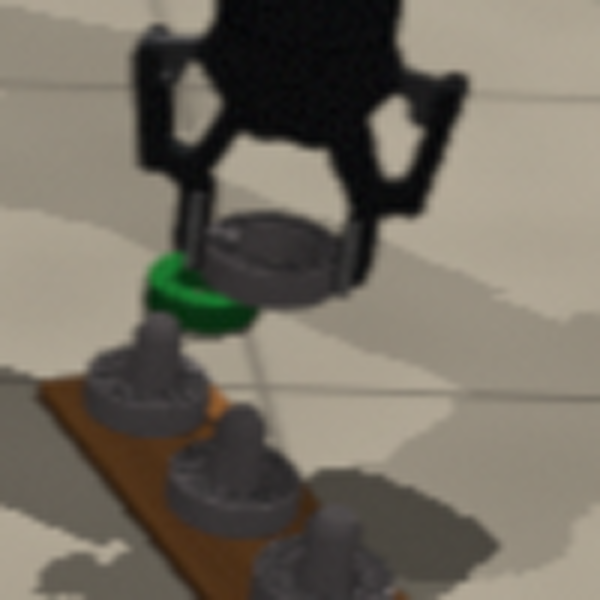

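```bash
python3 -c "
import cv2
t=cv2.imread('pics/w10.png');cv2.imwrite('pics/c10.png',cv2.resize(t[195:350,180:340],None,fx=4,fy=4,interpolation=cv2.INTER_CUBIC))
from h import *
o=env.get_obs();e=o['ee_pos'];R=o['tool_rot']
# circle of ring top if centred at tool x offsets
for dx in(-.004,0,.004):
  print(dx,[proj('wrist',e+R@np.array([dx+.03*np.cos(a),.03*np.sin(a),-.0196])).round(0) for a in (0,np.pi/2,np.pi)])
"
```

```text
-0.004 [array([259., 225.]), array([327., 288.]), array([258., 344.])]
0 [array([259., 216.]), array([328., 281.]), array([258., 337.])]
0.004 [array([259., 207.]), array([328., 273.]), array([258., 330.])]
```

View pics/c10.png

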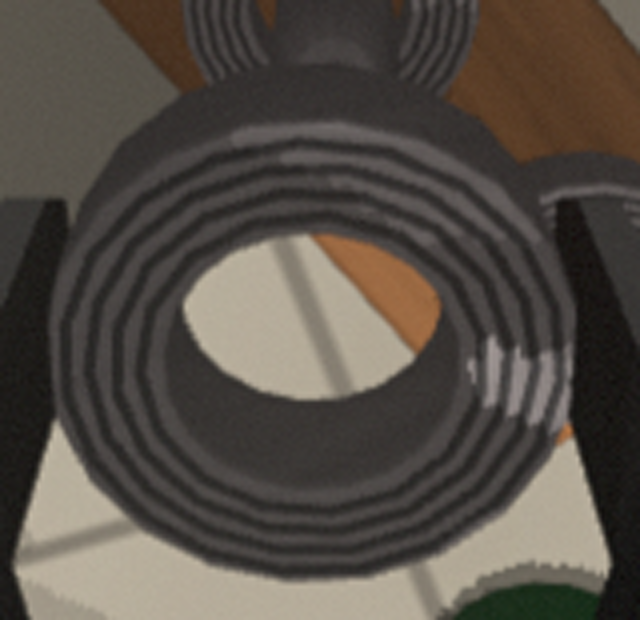

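```bash
python3 -c "
from h import *
from scipy.optimize import least_squares
o=env.get_obs();e=o['ee_pos'];R=o['tool_rot']
p=vision.camera_params('wrist')
def f(q):
  P=np.array([proj('wrist',e+R@np.array([q[0]+.03*np.cos(a),q[1]+.03*np.sin(a),q[2]]),p) for a in np.linspace(0,2*np.pi,180)])
  return np.array([P[:,1].min()-226.1,P[:,1].max()-339.4,P[:,0].min()-192.5,P[:,0].max()-323.5])
r=least_squares(f,[0,0,-.0196],diff_step=1e-4,x_scale=.01);print(r.x,r.fun)
"
```

```text
[-0.00725843 -0.00014739 -0.01333798] [ 0.22127552 -0.2511771  -0.20202503  0.20206239]
```

```bash
python3 -c "
from h import *
goto([.6155,-.0555,.11],5.7)"
```

```text
shift mm [239.4 347.3  18.1] rotvec [-3.200e-01 -6.000e-02  6.425e+01] j6 20.7
```

carry_out(series=[{"tx":0.012,"ty":0.017,"tz":0,"rx":0,"ry":0,"rz":3,"gripper":0.5},{"tx":0.03,"ty":0.043,"tz":0,"rx":0,"ry":0,"rz":7,"gripper":0.5},{"tx":0.05,"ty":0.072,"tz":0,"rx":0,"ry":0,"rz":12,"gripper":0.5},{"tx":0.07,"ty":0.101,"tz":0,"rx":0,"ry":0,"rz":17,"gripper":0.5},{"tx":0.09,"ty":0.13,"tz":0,"rx":0,"ry":0,"rz":23,"gripper":0.5},{"tx":0.11,"ty":0.159,"tz":0,"rx":0,"ry":0,"rz":29,"gripper":0.5},{"tx":0.13,"ty":0.188,"tz":0,"rx":0,"ry":0,"rz":35,"gripper":0.5},{"tx":0.15,"ty":0.217,"tz":0,"rx":0,"ry":0,"rz":41,"gripper":0.5},{"tx":0.17,"ty":0.246,"tz":0,"rx":0,"ry":0,"rz":47,"gripper":0.5},{"tx":0.19,"ty":0.275,"tz":0,"rx":0,"ry":0,"rz":52,"gripper":0.5},{"tx":0.21,"ty":0.304,"tz":0.005,"rx":0,"ry":0,"rz":57,"gripper":0.5},{"tx":0.225,"ty":0.326,"tz":0.01,"rx":0,"ry":0,"rz":61,"gripper":0.5},{"tx":0.235,"ty":0.34,"tz":0.015,"rx":0,"ry":0,"rz":63.5,"gripper":0.5},{"tx":0.239,"ty":0.347,"tz":0.018,"rx":-0.3,"ry":0,"rz":64.2,"gripper":0.5},{"tx":0.239,"ty":0.347,"tz":0.018,"rx":-0.3,"ry":0,"rz":64.2,"gripper":0.5},{"tx":0.239,"ty":0.347,"tz":0.04,"rx":-0.3,"ry":0,"rz":64.2,"gripper":0.5},{"tx":0.239,"ty":0.347,"tz":0.07,"rx":-0.3,"ry":0,"rz":64.2,"gripper":0.5},{"tx":0.239,"ty":0.347,"tz":0.085,"rx":-0.3,"ry":0,"rz":64.2,"gripper":0.5},{"tx":0.239,"ty":0.347,"tz":0.085,"rx":-0.3,"ry":0,"rz":64.2,"gripper":0.5}])

```text
time: 15.5
ee_pos: [0.6135, -0.0537, 0.0406]
tool_rot: [[0.102, -0.995, -0.004], [-0.995, -0.102, -0.001], [0.0, 0.005, -1.0]]
force: [0.2, -0.6, -1.4]
opening: 0.672
```

```bash
python3 snap.py wrist w11; python3 snap.py scene s11 190 150 320 250 6; python3 -c "
from h import *
goto([.6155,-.0555,.03],5.7)
for z in(.012,): print(proj('wrist',[.615,-.050,z]))"
```

```text
shift mm [ 1.3  0.6 13.9] rotvec [-0.08 -0.06  0.16] j6 -3.7
[258.90371811 235.28713225]
```

View pics/w11.png

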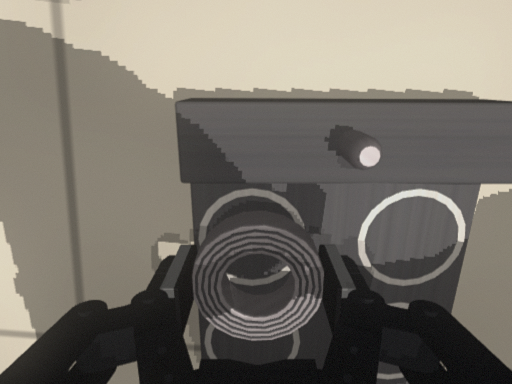

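View pics/s11.png

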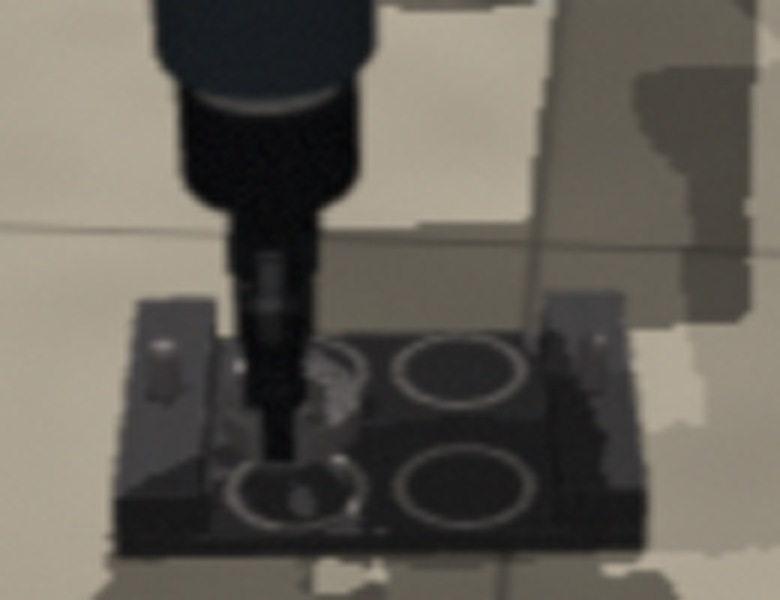

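carry_out(series=[{"tx":0.001,"ty":-0.003,"tz":0.008,"rx":0,"ry":0,"rz":0,"gripper":0.5},{"tx":0.001,"ty":-0.003,"tz":0.016,"rx":0,"ry":0,"rz":0,"gripper":0.5},{"tx":0.001,"ty":-0.003,"tz":0.022,"rx":0,"ry":0,"rz":0,"gripper":0.5},{"tx":0.001,"ty":-0.003,"tz":0.022,"rx":0,"ry":0,"rz":0,"gripper":0.5},{"tx":0.001,"ty":-0.003,"tz":0.022,"rx":0,"ry":0,"rz":0,"gripper":0.5}])

```text
time: 16.1
ee_pos: [0.619, -0.055, 0.0218]
tool_rot: [[0.102, -0.995, 0.001], [-0.995, -0.102, -0.001], [0.001, -0.001, -1.0]]
force: [0.1, -0.9, -0.4]
opening: 0.671
```

```bash
python3 snap.py wrist w12; python3 -c "
import cv2
t=cv2.imread('pics/w12.png');cv2.imwrite('pics/c12.png',cv2.resize(t[150:384,150:390],None,fx=2.5,fy=2.5,interpolation=cv2.INTER_CUBIC))"; python3 snap.py scene s12 190 150 320 250 6
```

```text
(no output)
```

View pics/c12.png

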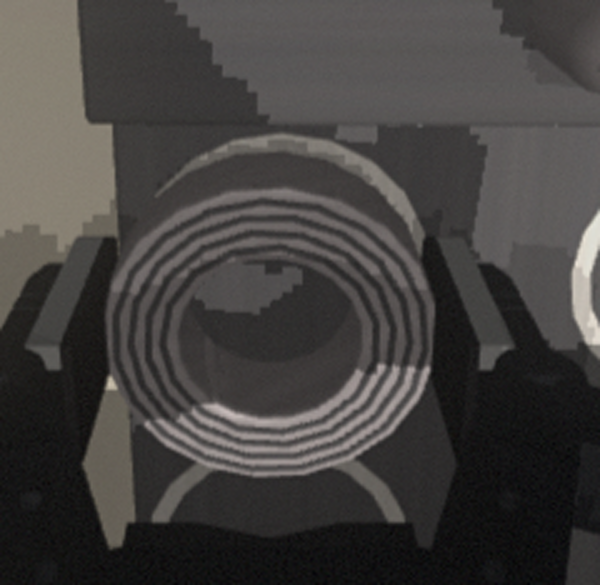

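View pics/s12.png

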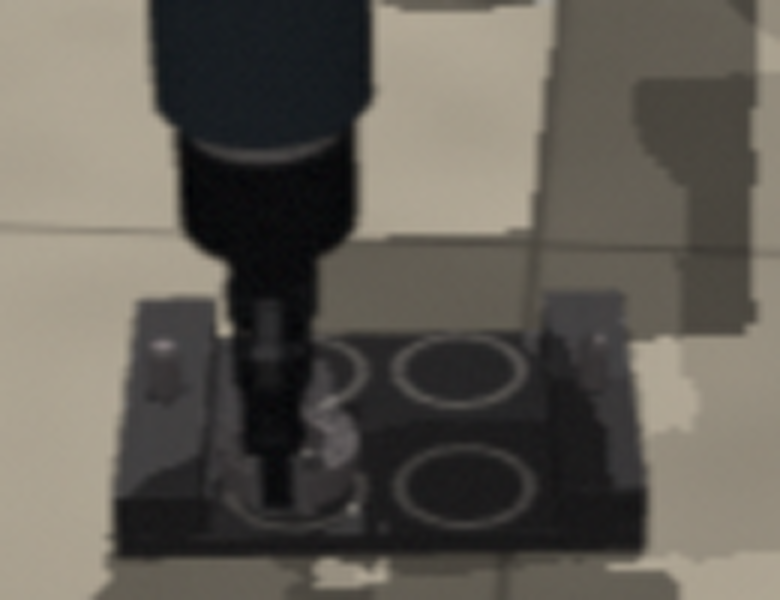

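carry_out(series=[{"tx":0,"ty":0.0005,"tz":0.002,"rx":0,"ry":0,"rz":0,"gripper":0.5},{"tx":0,"ty":0.0005,"tz":0.004,"rx":0,"ry":0,"rz":0,"gripper":0.5},{"tx":0,"ty":0.0005,"tz":0.004,"rx":0,"ry":0,"rz":0,"gripper":0.5},{"tx":0,"ty":0.0005,"tz":0.004,"rx":0,"ry":0,"rz":0,"gripper":0.5}])

```text
time: 16.6
ee_pos: [0.6188, -0.055, 0.0181]
tool_rot: [[0.102, -0.995, 0.002], [-0.995, -0.102, -0.001], [0.001, -0.002, -1.0]]
force: [1.1, 0.2, -1.4]
opening: 0.673
```

carry_out(series=[{"tx":0,"ty":0,"tz":0.002,"rx":0,"ry":0,"rz":0,"gripper":0.5},{"tx":0,"ty":0,"tz":0.004,"rx":0,"ry":0,"rz":0,"gripper":0.5},{"tx":0,"ty":0,"tz":0.004,"rx":0,"ry":0,"rz":0,"gripper":0.5},{"tx":0,"ty":0,"tz":0.004,"rx":0,"ry":0,"rz":0,"gripper":0.5}])

```text
time: 17.0
ee_pos: [0.6187, -0.055, 0.014]
tool_rot: [[0.102, -0.995, 0.002], [-0.995, -0.102, -0.001], [0.001, -0.002, -1.0]]
force: [0.3, -0.3, -1.0]
opening: 0.673
```

carry_out(series=[{"tx":0,"ty":0,"tz":0.0015,"rx":0,"ry":0,"rz":0,"gripper":0.5},{"tx":0,"ty":0,"tz":0.003,"rx":0,"ry":0,"rz":0,"gripper":0.5},{"tx":0,"ty":0,"tz":0.003,"rx":0,"ry":0,"rz":0,"gripper":0.5},{"tx":0,"ty":0,"tz":0.003,"rx":0,"ry":0,"rz":0,"gripper":0.5}])

```text
time: 17.4
ee_pos: [0.6187, -0.055, 0.011]
tool_rot: [[0.102, -0.995, 0.002], [-0.995, -0.102, -0.001], [0.001, -0.001, -1.0]]
force: [-0.3, -0.2, -0.2]
opening: 0.671
```

```bash
python3 snap.py wrist w13; python3 -c "
import cv2
t=cv2.imread('pics/w13.png');cv2.imwrite('pics/c13.png',cv2.resize(t[150:384,150:390],None,fx=2.5,fy=2.5,interpolation=cv2.INTER_CUBIC))"
```

```text
(no output)
```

View pics/c13.png

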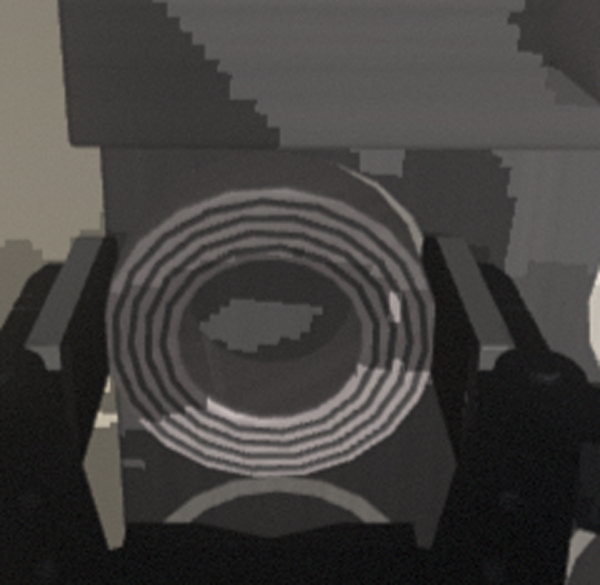

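carry_out(series=[{"tx":-0.002,"ty":0.002,"tz":0,"rx":0,"ry":0,"rz":0,"gripper":0.5},{"tx":-0.002,"ty":0.002,"tz":0,"rx":0,"ry":0,"rz":0,"gripper":0.5},{"tx":-0.002,"ty":0.002,"tz":0,"rx":0,"ry":0,"rz":0,"gripper":0.5}])

```text
time: 17.75
ee_pos: [0.6164, -0.0531, 0.011]
tool_rot: [[0.102, -0.995, 0.002], [-0.995, -0.102, -0.001], [0.001, -0.001, -1.0]]
force: [0.7, -0.6, -0.2]
opening: 0.671
```

```bash
python3 snap.py wrist w14; python3 -c "
import cv2
t=cv2.imread('pics/w14.png');cv2.imwrite('pics/c14.png',cv2.resize(t[150:384,150:390],None,fx=2.5,fy=2.5,interpolation=cv2.INTER_CUBIC))"
```

```text
(no output)
```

View pics/c14.png

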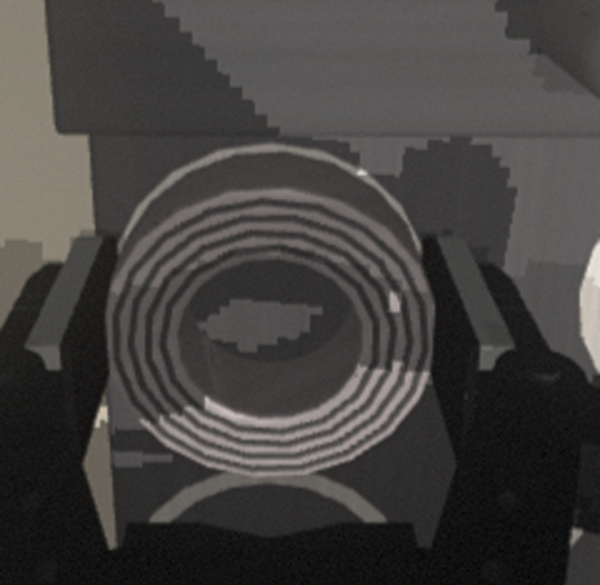

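carry_out(series=[{"tx":0,"ty":0,"tz":0.0005,"rx":0,"ry":0,"rz":0,"gripper":0.66},{"tx":0,"ty":0,"tz":0.0005,"rx":0,"ry":0,"rz":0,"gripper":0.72},{"tx":0,"ty":0,"tz":0.0005,"rx":0,"ry":0,"rz":0,"gripper":0.78},{"tx":0,"ty":0,"tz":0,"rx":0,"ry":0,"rz":0,"gripper":0.8},{"tx":0,"ty":0,"tz":-0.01,"rx":0,"ry":0,"rz":0,"gripper":0.8},{"tx":0,"ty":0,"tz":-0.04,"rx":0,"ry":0,"rz":0,"gripper":0.8},{"tx":0,"ty":0,"tz":-0.08,"rx":0,"ry":0,"rz":0,"gripper":1},{"tx":0,"ty":0,"tz":-0.12,"rx":0,"ry":0,"rz":0,"gripper":1},{"tx":0,"ty":0,"tz":-0.15,"rx":0,"ry":0,"rz":0,"gripper":1},{"tx":0,"ty":0,"tz":-0.15,"rx":0,"ry":0,"rz":0,"gripper":1}])

```text
time: 18.8
ee_pos: [0.6191, -0.0533, 0.1679]
tool_rot: [[0.103, -0.995, 0.013], [-0.995, -0.103, -0.001], [0.003, -0.013, -1.0]]
force: [0.7, -0.0, 0.2]
opening: 0.999
```

```bash
python3 snap.py wrist w15;  python3 snap.py top t15; python3 -c "
from h import *
goto([.504,.352,.13],70)"
```

```text
shift mm [-414.3   70.7   31.8] rotvec [ -0.18  -0.17 -64.13] j6 -3.7
```

View pics/w15.png

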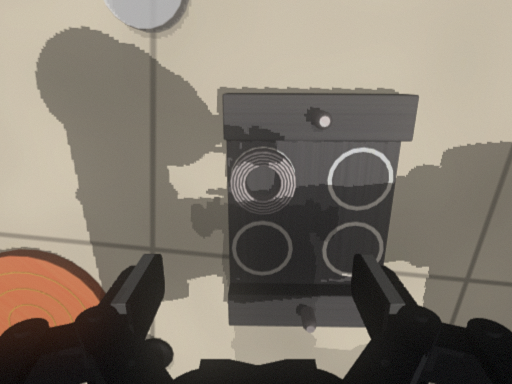

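View pics/t15.png

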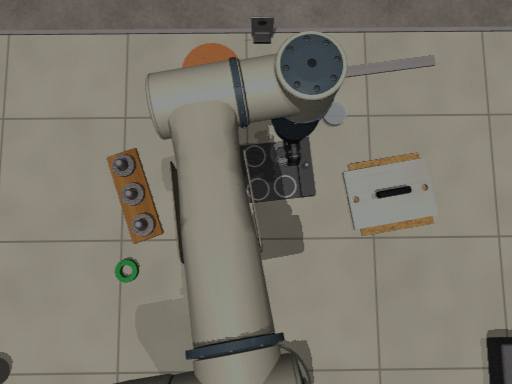

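carry_out(series=[{"tx":-0.05,"ty":0.0085,"tz":0,"rx":0,"ry":0,"rz":-8,"gripper":1},{"tx":-0.1,"ty":0.017,"tz":0,"rx":0,"ry":0,"rz":-16,"gripper":1},{"tx":-0.15,"ty":0.025,"tz":0,"rx":0,"ry":0,"rz":-24,"gripper":1},{"tx":-0.2,"ty":0.034,"tz":0,"rx":0,"ry":0,"rz":-32,"gripper":1},{"tx":-0.25,"ty":0.042,"tz":0,"rx":0,"ry":0,"rz":-40,"gripper":1},{"tx":-0.3,"ty":0.05,"tz":0,"rx":0,"ry":0,"rz":-48,"gripper":1},{"tx":-0.35,"ty":0.058,"tz":0.01,"rx":0,"ry":0,"rz":-56,"gripper":1},{"tx":-0.4,"ty":0.067,"tz":0.02,"rx":0,"ry":0,"rz":-64,"gripper":1},{"tx":-0.4167,"ty":0.0695,"tz":0.032,"rx":0,"ry":0,"rz":-64.1,"gripper":1},{"tx":-0.4167,"ty":0.0695,"tz":0.032,"rx":0,"ry":0,"rz":-64.1,"gripper":1},{"tx":-0.4167,"ty":0.0695,"tz":0.06,"rx":0,"ry":0,"rz":-64.1,"gripper":1},{"tx":-0.4167,"ty":0.0695,"tz":0.085,"rx":0,"ry":0,"rz":-64.1,"gripper":1},{"tx":-0.4167,"ty":0.0695,"tz":0.087,"rx":0,"ry":0,"rz":-64.1,"gripper":1},{"tx":-0.4167,"ty":0.0695,"tz":0.087,"rx":0,"ry":0,"rz":-64.1,"gripper":1}])

```text
time: 20.3
ee_pos: [0.5053, 0.3535, 0.0745]
tool_rot: [[0.939, -0.343, 0.003], [-0.343, -0.939, -0.002], [0.004, 0.001, -1.0]]
force: [-0.4, -0.4, 0.9]
opening: 1.0
```

```bash
python3 snap.py wrist w16;  python3 -c "
from h import *
goto([.505,.3545,.03],70)
print(proj('wrist',[.505,.3545,.03]),proj('wrist',[.505,.3545,.062]))"
```

```text
shift mm [-1.2  0.  45.7] rotvec [-0.06 -0.28 -0.05] j6 20.2
[258.21037836 221.84592892] [258.27823869 246.02337124]
```

View pics/w16.png

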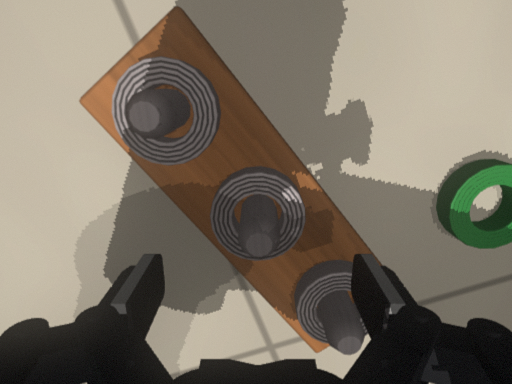

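carry_out(series=[{"tx":0,"ty":0,"tz":0.02,"rx":0,"ry":0,"rz":0,"gripper":1},{"tx":0,"ty":0,"tz":0.04,"rx":0,"ry":0,"rz":0,"gripper":1},{"tx":0,"ty":0,"tz":0.055,"rx":0,"ry":0,"rz":0,"gripper":1},{"tx":0,"ty":0,"tz":0.063,"rx":0,"ry":0,"rz":0,"gripper":1},{"tx":0,"ty":0,"tz":0.065,"rx":0,"ry":0,"rz":0,"gripper":1},{"tx":0,"ty":0,"tz":0.065,"rx":0,"ry":0,"rz":0,"gripper":0.8},{"tx":0,"ty":0,"tz":0.065,"rx":0,"ry":0,"rz":0,"gripper":0.7},{"tx":0,"ty":0,"tz":0.065,"rx":0,"ry":0,"rz":0,"gripper":0.5},{"tx":0,"ty":0,"tz":0.065,"rx":0,"ry":0,"rz":0,"gripper":0.5},{"tx":0,"ty":0,"tz":0.065,"rx":0,"ry":0,"rz":0,"gripper":0.5}], force=60)

```text
time: 21.35
ee_pos: [0.5071, 0.3547, 0.0126]
tool_rot: [[0.94, -0.342, 0.007], [-0.342, -0.94, 0.001], [0.007, -0.003, -1.0]]
force: [-1.6, -0.1, 6.0]
opening: 0.668
```

carry_out(series=[{"tx":0,"ty":0,"tz":-0.005,"rx":0,"ry":0,"rz":0,"gripper":0.5},{"tx":0,"ty":0,"tz":-0.015,"rx":0,"ry":0,"rz":0,"gripper":0.5},{"tx":0,"ty":0,"tz":-0.03,"rx":0,"ry":0,"rz":0,"gripper":0.5},{"tx":0,"ty":0,"tz":-0.05,"rx":0,"ry":0,"rz":0,"gripper":0.5},{"tx":0,"ty":0,"tz":-0.07,"rx":0,"ry":0,"rz":0,"gripper":0.5},{"tx":0,"ty":0,"tz":-0.09,"rx":0,"ry":0,"rz":0,"gripper":0.5},{"tx":0,"ty":0,"tz":-0.1,"rx":0,"ry":0,"rz":0,"gripper":0.5},{"tx":0,"ty":0,"tz":-0.1,"rx":0,"ry":0,"rz":0,"gripper":0.5}], force=80)

```text
time: 22.15
ee_pos: [0.507, 0.3553, 0.1145]
tool_rot: [[0.94, -0.342, 0.01], [-0.342, -0.94, 0.003], [0.008, -0.007, -1.0]]
force: [-0.2, 0.4, -1.2]
opening: 0.66
```

```bash
python3 snap.py wrist w17; python3 -c "
import cv2
t=cv2.imread('pics/w17.png');cv2.imwrite('pics/c17.png',cv2.resize(t[150:384,150:390],None,fx=2.5,fy=2.5,interpolation=cv2.INTER_CUBIC))
from h import *
goto([.6085,.0205,.11],5.7)"
```

```text
shift mm [210.5 279.1   3. ] rotvec [-0.44 -0.19 64.27] j6 20.2
```

View pics/c17.png

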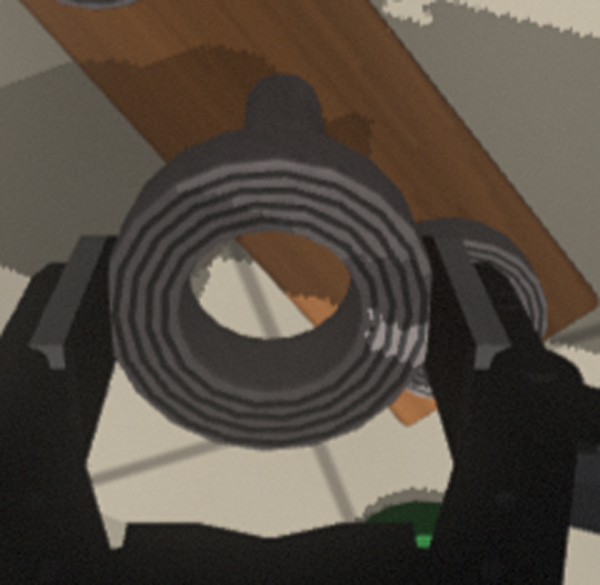

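carry_out(series=[{"tx":0.012,"ty":0.016,"tz":0,"rx":0,"ry":0,"rz":4,"gripper":0.5},{"tx":0.03,"ty":0.04,"tz":0,"rx":0,"ry":0,"rz":9,"gripper":0.5},{"tx":0.05,"ty":0.066,"tz":0,"rx":0,"ry":0,"rz":15,"gripper":0.5},{"tx":0.07,"ty":0.092,"tz":0,"rx":0,"ry":0,"rz":21,"gripper":0.5},{"tx":0.09,"ty":0.118,"tz":0,"rx":0,"ry":0,"rz":27,"gripper":0.5},{"tx":0.11,"ty":0.144,"tz":0,"rx":0,"ry":0,"rz":33,"gripper":0.5},{"tx":0.13,"ty":0.171,"tz":0,"rx":0,"ry":0,"rz":39,"gripper":0.5},{"tx":0.15,"ty":0.197,"tz":0,"rx":0,"ry":0,"rz":45,"gripper":0.5},{"tx":0.17,"ty":0.223,"tz":0,"rx":0,"ry":0,"rz":51,"gripper":0.5},{"tx":0.185,"ty":0.243,"tz":0,"rx":0,"ry":0,"rz":56,"gripper":0.5},{"tx":0.198,"ty":0.26,"tz":0,"rx":0,"ry":0,"rz":61,"gripper":0.5},{"tx":0.206,"ty":0.27,"tz":0,"rx":0,"ry":0,"rz":63.5,"gripper":0.5},{"tx":0.2087,"ty":0.2739,"tz":0.003,"rx":-0.4,"ry":-0.2,"rz":64.3,"gripper":0.5},{"tx":0.2087,"ty":0.2739,"tz":0.003,"rx":-0.4,"ry":-0.2,"rz":64.3,"gripper":0.5},{"tx":0.2087,"ty":0.2739,"tz":0.03,"rx":-0.4,"ry":-0.2,"rz":64.3,"gripper":0.5},{"tx":0.2087,"ty":0.2739,"tz":0.06,"rx":-0.4,"ry":-0.2,"rz":64.3,"gripper":0.5},{"tx":0.2087,"ty":0.2739,"tz":0.08,"rx":-0.4,"ry":-0.2,"rz":64.3,"gripper":0.5},{"tx":0.2087,"ty":0.2739,"tz":0.09,"rx":-0.4,"ry":-0.2,"rz":64.3,"gripper":0.5},{"tx":0.2087,"ty":0.2739,"tz":0.09,"rx":-0.4,"ry":-0.2,"rz":64.3,"gripper":0.5},{"tx":0.2087,"ty":0.2739,"tz":0.09,"rx":-0.4,"ry":-0.2,"rz":64.3,"gripper":0.5}])

```text
time: 24.2
ee_pos: [0.61, 0.0267, 0.024]
tool_rot: [[0.1, -0.995, 0.002], [-0.995, -0.1, 0.0], [-0.0, -0.002, -1.0]]
force: [-0.5, 0.3, -0.5]
opening: 0.661
```

```bash
cat > ws.sh <<'E'
python3 snap.py wrist w$1; python3 -c "
import cv2
t=cv2.imread('pics/w$1.png');cv2.imwrite('pics/c$1.png',cv2.resize(t[150:384,150:390],None,fx=2.5,fy=2.5,interpolation=cv2.INTER_CUBIC))"
E
bash ws.sh 18; python3 -c "
from h import *
goto([.6086,.026,.0126],5.7)"
```

```text
shift mm [ 0.6  1.8 11.9] rotvec [-0.17  0.03  0.03] j6 -11.4
```

View pics/c18.png

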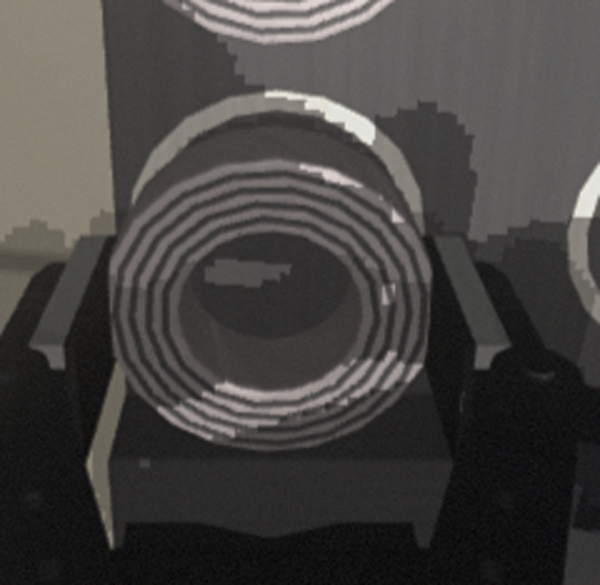

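carry_out(series=[{"tx":0.0005,"ty":0.001,"tz":0.004,"rx":0,"ry":0,"rz":0,"gripper":0.5},{"tx":0.0005,"ty":0.001,"tz":0.008,"rx":0,"ry":0,"rz":0,"gripper":0.5},{"tx":0.0005,"ty":0.001,"tz":0.011,"rx":0,"ry":0,"rz":0,"gripper":0.5},{"tx":0.0005,"ty":0.001,"tz":0.011,"rx":0,"ry":0,"rz":0,"gripper":0.5},{"tx":0.0005,"ty":0.001,"tz":0.011,"rx":0,"ry":0,"rz":0,"gripper":0.5}])

```text
time: 24.75
ee_pos: [0.6093, 0.026, 0.0134]
tool_rot: [[0.1, -0.995, 0.003], [-0.995, -0.1, 0.001], [-0.0, -0.003, -1.0]]
force: [0.1, -0.5, -1.0]
opening: 0.656
```

```bash
bash ws.sh 19
```

```text
(no output)
```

View pics/c19.png

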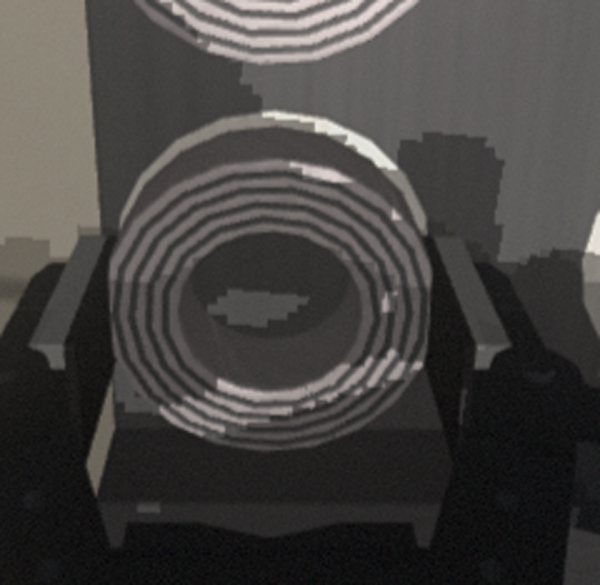

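carry_out(series=[{"tx":0.0007,"ty":0,"tz":0.001,"rx":0,"ry":0,"rz":0,"gripper":0.5},{"tx":0.0007,"ty":0,"tz":0.0012,"rx":0,"ry":0,"rz":0,"gripper":0.5},{"tx":0.0007,"ty":0,"tz":0.0012,"rx":0,"ry":0,"rz":0,"gripper":0.66},{"tx":0.0007,"ty":0,"tz":0.0012,"rx":0,"ry":0,"rz":0,"gripper":0.72},{"tx":0.0007,"ty":0,"tz":0.0005,"rx":0,"ry":0,"rz":0,"gripper":0.78},{"tx":0.0007,"ty":0,"tz":0,"rx":0,"ry":0,"rz":0,"gripper":0.8},{"tx":0,"ty":0,"tz":-0.01,"rx":0,"ry":0,"rz":0,"gripper":0.8},{"tx":0,"ty":0,"tz":-0.04,"rx":0,"ry":0,"rz":0,"gripper":0.8},{"tx":0,"ty":0,"tz":-0.08,"rx":0,"ry":0,"rz":0,"gripper":1},{"tx":0,"ty":0,"tz":-0.1,"rx":0,"ry":0,"rz":0,"gripper":1},{"tx":0,"ty":0,"tz":-0.12,"rx":0,"ry":0,"rz":0,"gripper":1},{"tx":0,"ty":0,"tz":-0.12,"rx":0,"ry":0,"rz":0,"gripper":1}])

```text
time: 26.0
ee_pos: [0.6111, 0.0261, 0.1378]
tool_rot: [[0.1, -0.995, 0.01], [-0.995, -0.1, 0.002], [-0.001, -0.01, -1.0]]
force: [-0.3, -0.5, 1.4]
opening: 0.999
```

```bash
bash ws.sh 20; python3 -c "
from h import *
goto([.585,.383,.13],70)
goto([.4255,.3265,.13],70)"
```

```text
shift mm [-357.5  -10.7    6.1] rotvec [ -0.38  -0.17 -64.27] j6 -11.4
shift mm [-317.2  153.7    4.9] rotvec [ -0.38  -0.17 -64.27] j6 -11.4
```

View pics/w20.png

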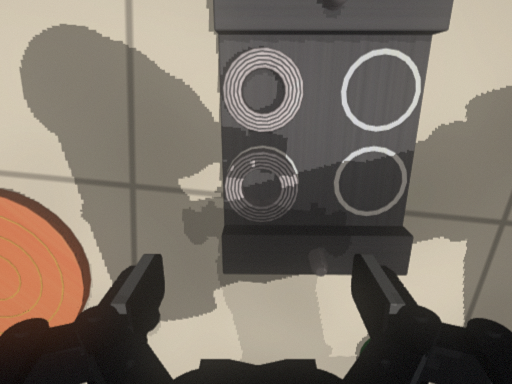

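carry_out(series=[{"tx":-0.045,"ty":-0.0015,"tz":0,"rx":0,"ry":0,"rz":-8,"gripper":1},{"tx":-0.09,"ty":-0.003,"tz":0,"rx":0,"ry":0,"rz":-16,"gripper":1},{"tx":-0.135,"ty":-0.0045,"tz":0,"rx":0,"ry":0,"rz":-24,"gripper":1},{"tx":-0.18,"ty":-0.006,"tz":0,"rx":0,"ry":0,"rz":-32,"gripper":1},{"tx":-0.225,"ty":-0.0075,"tz":0,"rx":0,"ry":0,"rz":-40,"gripper":1},{"tx":-0.27,"ty":-0.009,"tz":0,"rx":0,"ry":0,"rz":-48,"gripper":1},{"tx":-0.315,"ty":-0.01,"tz":0,"rx":0,"ry":0,"rz":-56,"gripper":1},{"tx":-0.345,"ty":-0.011,"tz":0.002,"rx":0,"ry":0,"rz":-63,"gripper":1},{"tx":-0.3564,"ty":-0.0116,"tz":0.006,"rx":-0.4,"ry":-0.2,"rz":-64.3,"gripper":1},{"tx":-0.3564,"ty":-0.0116,"tz":0.006,"rx":-0.4,"ry":-0.2,"rz":-64.3,"gripper":1},{"tx":-0.3564,"ty":-0.0116,"tz":0.035,"rx":-0.4,"ry":-0.2,"rz":-64.3,"gripper":1},{"tx":-0.3564,"ty":-0.0116,"tz":0.055,"rx":-0.4,"ry":-0.2,"rz":-64.3,"gripper":1},{"tx":-0.3564,"ty":-0.0116,"tz":0.06,"rx":-0.4,"ry":-0.2,"rz":-64.3,"gripper":1},{"tx":-0.3564,"ty":-0.0116,"tz":0.06,"rx":-0.4,"ry":-0.2,"rz":-64.3,"gripper":1}])

```text
time: 27.45
ee_pos: [0.5864, 0.3805, 0.0754]
tool_rot: [[0.939, -0.343, -0.002], [-0.343, -0.939, -0.002], [-0.001, 0.002, -1.0]]
force: [0.3, 0.4, 1.1]
opening: 1.001
```

```bash
bash ws.sh 21; python3 -c "
from h import *
e=env.get_obs()['ee_pos'];print(e)
goto([.586,.382,.0126],70)
print(proj('wrist',[e[0],e[1],.03]),proj('wrist',[e[0],e[1],.062]))"
```

```text
[0.58699849 0.38119622 0.07672867]
shift mm [-1.2 -0.4 64.1] rotvec [ 0.   -0.01 -0.05] j6 24.2
[258.11918486 219.45887445] [258.24382655 243.38245877]
```

View pics/w21.png

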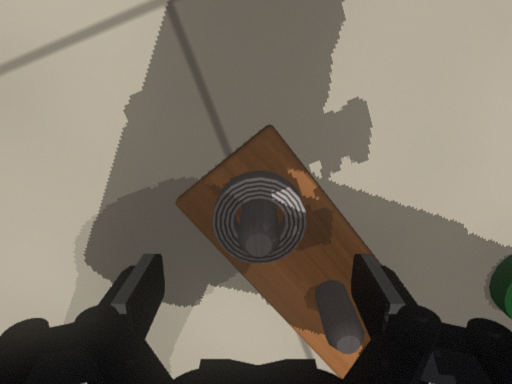

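carry_out(series=[{"tx":-0.002,"ty":0.001,"tz":0.02,"rx":0,"ry":0,"rz":0,"gripper":1},{"tx":-0.002,"ty":0.001,"tz":0.04,"rx":0,"ry":0,"rz":0,"gripper":1},{"tx":-0.002,"ty":0.001,"tz":0.055,"rx":0,"ry":0,"rz":0,"gripper":1},{"tx":-0.002,"ty":0.001,"tz":0.062,"rx":0,"ry":0,"rz":0,"gripper":1},{"tx":-0.002,"ty":0.001,"tz":0.0635,"rx":0,"ry":0,"rz":0,"gripper":1},{"tx":-0.002,"ty":0.001,"tz":0.0635,"rx":0,"ry":0,"rz":0,"gripper":0.8},{"tx":-0.002,"ty":0.001,"tz":0.0635,"rx":0,"ry":0,"rz":0,"gripper":0.7},{"tx":-0.002,"ty":0.001,"tz":0.0635,"rx":0,"ry":0,"rz":0,"gripper":0.5},{"tx":-0.002,"ty":0.001,"tz":0.0635,"rx":0,"ry":0,"rz":0,"gripper":0.5},{"tx":-0.002,"ty":0.001,"tz":0.0635,"rx":0,"ry":0,"rz":0,"gripper":0.5}], force=60)

```text
time: 28.5
ee_pos: [0.5858, 0.3815, 0.0158]
tool_rot: [[0.94, -0.342, 0.003], [-0.342, -0.94, 0.001], [0.002, -0.002, -1.0]]
force: [-0.3, -0.8, 5.1]
opening: 0.673
```

carry_out(series=[{"tx":0,"ty":0,"tz":-0.005,"rx":0,"ry":0,"rz":0,"gripper":0.5},{"tx":0,"ty":0,"tz":-0.015,"rx":0,"ry":0,"rz":0,"gripper":0.5},{"tx":0,"ty":0,"tz":-0.03,"rx":0,"ry":0,"rz":0,"gripper":0.5},{"tx":0,"ty":0,"tz":-0.05,"rx":0,"ry":0,"rz":0,"gripper":0.5},{"tx":0,"ty":0,"tz":-0.07,"rx":0,"ry":0,"rz":0,"gripper":0.5},{"tx":0,"ty":0,"tz":-0.09,"rx":0,"ry":0,"rz":0,"gripper":0.5},{"tx":0,"ty":0,"tz":-0.1,"rx":0,"ry":0,"rz":0,"gripper":0.5},{"tx":0,"ty":0,"tz":-0.1,"rx":0,"ry":0,"rz":0,"gripper":0.5}], force=80)

```text
time: 29.3
ee_pos: [0.5863, 0.382, 0.118]
tool_rot: [[0.94, -0.342, 0.006], [-0.342, -0.94, 0.004], [0.004, -0.006, -1.0]]
force: [-0.8, 0.3, -0.2]
opening: 0.666
```

```bash
bash ws.sh 22; python3 -c "
from h import *
goto([.517,.014,.11],5.7)
goto([.5245,-.0595,.11],5.7)"
```

```text
shift mm [ 61.5 368.8   5.1] rotvec [-2.600e-01 -1.000e-02  6.427e+01] j6 24.1
shift mm [ 93.7 435.3   4.9] rotvec [-2.600e-01 -1.000e-02  6.427e+01] j6 24.1
```

View pics/c22.png

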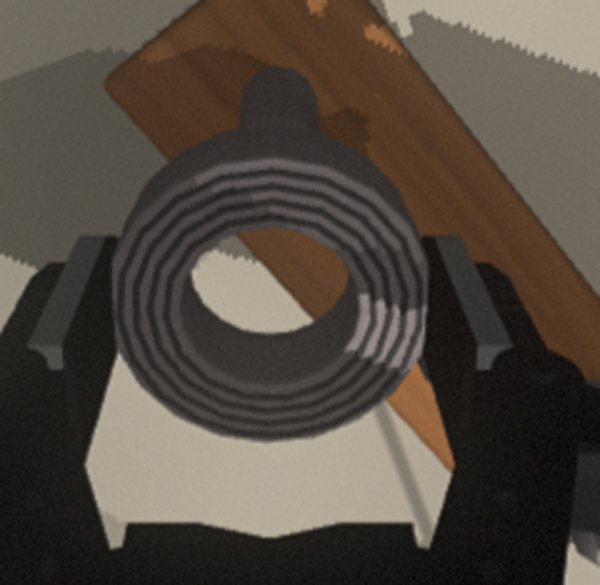

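carry_out(series=[{"tx":0.004,"ty":0.018,"tz":0,"rx":0,"ry":0,"rz":3,"gripper":0.5},{"tx":0.01,"ty":0.045,"tz":0,"rx":0,"ry":0,"rz":7,"gripper":0.5},{"tx":0.017,"ty":0.08,"tz":0,"rx":0,"ry":0,"rz":12,"gripper":0.5},{"tx":0.025,"ty":0.115,"tz":0,"rx":0,"ry":0,"rz":17,"gripper":0.5},{"tx":0.032,"ty":0.15,"tz":0,"rx":0,"ry":0,"rz":23,"gripper":0.5},{"tx":0.04,"ty":0.185,"tz":0,"rx":0,"ry":0,"rz":29,"gripper":0.5},{"tx":0.047,"ty":0.22,"tz":0,"rx":0,"ry":0,"rz":35,"gripper":0.5},{"tx":0.055,"ty":0.255,"tz":0,"rx":0,"ry":0,"rz":41,"gripper":0.5},{"tx":0.063,"ty":0.29,"tz":0,"rx":0,"ry":0,"rz":47,"gripper":0.5},{"tx":0.07,"ty":0.325,"tz":0,"rx":0,"ry":0,"rz":52,"gripper":0.5},{"tx":0.078,"ty":0.36,"tz":0,"rx":0,"ry":0,"rz":57,"gripper":0.5},{"tx":0.084,"ty":0.39,"tz":0,"rx":0,"ry":0,"rz":61,"gripper":0.5},{"tx":0.09,"ty":0.415,"tz":0.003,"rx":0,"ry":0,"rz":63.5,"gripper":0.5},{"tx":0.0936,"ty":0.4332,"tz":0.005,"rx":-0.3,"ry":0,"rz":64.3,"gripper":0.5},{"tx":0.0936,"ty":0.4332,"tz":0.005,"rx":-0.3,"ry":0,"rz":64.3,"gripper":0.5},{"tx":0.0936,"ty":0.4332,"tz":0.03,"rx":-0.3,"ry":0,"rz":64.3,"gripper":0.5},{"tx":0.0936,"ty":0.4332,"tz":0.06,"rx":-0.3,"ry":0,"rz":64.3,"gripper":0.5},{"tx":0.0936,"ty":0.4332,"tz":0.08,"rx":-0.3,"ry":0,"rz":64.3,"gripper":0.5},{"tx":0.0936,"ty":0.4332,"tz":0.088,"rx":-0.3,"ry":0,"rz":64.3,"gripper":0.5},{"tx":0.0936,"ty":0.4332,"tz":0.088,"rx":-0.3,"ry":0,"rz":64.3,"gripper":0.5}])

```text
time: 31.35
ee_pos: [0.5244, -0.057, 0.0256]
tool_rot: [[0.099, -0.995, -0.003], [-0.995, -0.099, -0.001], [0.001, 0.004, -1.0]]
force: [-0.3, 0.0, -0.6]
opening: 0.666
```

```bash
bash ws.sh 23; python3 -c "
from h import *
goto([.5251,-.0575,.0155],5.7)"
```

```text
shift mm [ 0.4  0.4 11.4] rotvec [ 0.06 -0.05  0.01] j6 -5.1
```

View pics/c23.png

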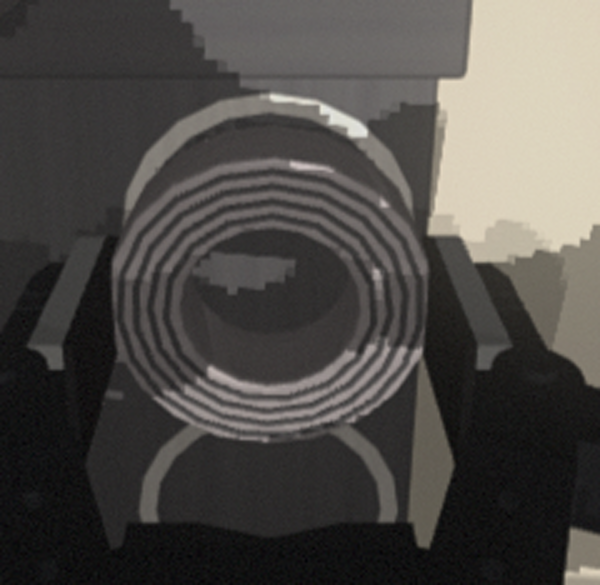

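Well aligned; lowering.

carry_out(series=[{"tx":0.0003,"ty":0,"tz":0.004,"rx":0,"ry":0,"rz":0,"gripper":0.5},{"tx":0.0003,"ty":0,"tz":0.008,"rx":0,"ry":0,"rz":0,"gripper":0.5},{"tx":0.0003,"ty":0,"tz":0.0108,"rx":0,"ry":0,"rz":0,"gripper":0.5},{"tx":0.0003,"ty":0,"tz":0.0108,"rx":0,"ry":0,"rz":0,"gripper":0.5},{"tx":0.0003,"ty":0,"tz":0.0108,"rx":0,"ry":0,"rz":0,"gripper":0.5}])

```text
time: 31.9
ee_pos: [0.5255, -0.0574, 0.0162]
tool_rot: [[0.099, -0.995, -0.001], [-0.995, -0.099, -0.001], [0.001, 0.001, -1.0]]
force: [-0.3, -0.0, -1.0]
opening: 0.664
```

```bash
bash ws.sh 24
```

```text
(no output)
```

View pics/c24.png

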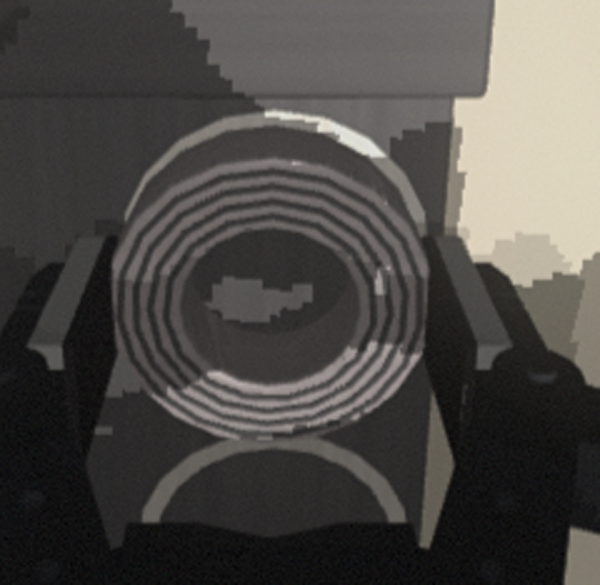

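carry_out(series=[{"tx":0.0005,"ty":0.0007,"tz":0.001,"rx":0,"ry":0,"rz":0,"gripper":0.5},{"tx":0.0005,"ty":0.0007,"tz":0.0012,"rx":0,"ry":0,"rz":0,"gripper":0.5},{"tx":0.0005,"ty":0.0007,"tz":0.0012,"rx":0,"ry":0,"rz":0,"gripper":0.66},{"tx":0.0005,"ty":0.0007,"tz":0.0012,"rx":0,"ry":0,"rz":0,"gripper":0.72},{"tx":0.0005,"ty":0.0007,"tz":0.0005,"rx":0,"ry":0,"rz":0,"gripper":0.78},{"tx":0.0007,"ty":0.0005,"tz":0,"rx":0,"ry":0,"rz":0,"gripper":0.8},{"tx":0,"ty":0,"tz":-0.01,"rx":0,"ry":0,"rz":0,"gripper":0.8},{"tx":0,"ty":0,"tz":-0.04,"rx":0,"ry":0,"rz":0,"gripper":0.8},{"tx":0,"ty":0,"tz":-0.08,"rx":0,"ry":0,"rz":0,"gripper":1},{"tx":0,"ty":0,"tz":-0.1,"rx":0,"ry":0,"rz":0,"gripper":1},{"tx":0,"ty":0,"tz":-0.12,"rx":0,"ry":0,"rz":0,"gripper":1},{"tx":0,"ty":0,"tz":-0.12,"rx":0,"ry":0,"rz":0,"gripper":1}])

```text
time: 33.15
ee_pos: [0.5276, -0.0574, 0.1402]
tool_rot: [[0.1, -0.995, 0.006], [-0.995, -0.1, -0.001], [0.001, -0.006, -1.0]]
force: [0.7, 0.2, -0.3]
opening: 0.998
```

```bash
bash ws.sh 25; python3 -c "
from h import *
goto([.426,.325,.13],70)"; python3 snap.py top t25
```

```text
shift mm [-390.3   62.     7.7] rotvec [ -0.12  -0.13 -64.29] j6 -5.1
```

View pics/w25.png

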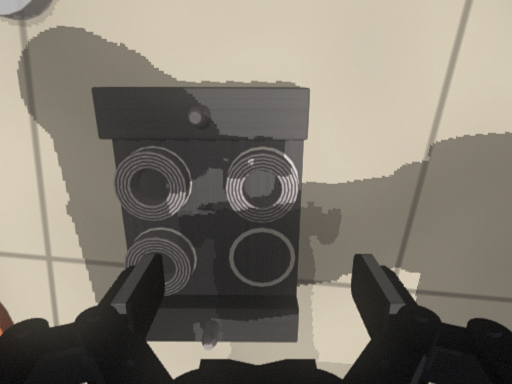

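View pics/t25.png

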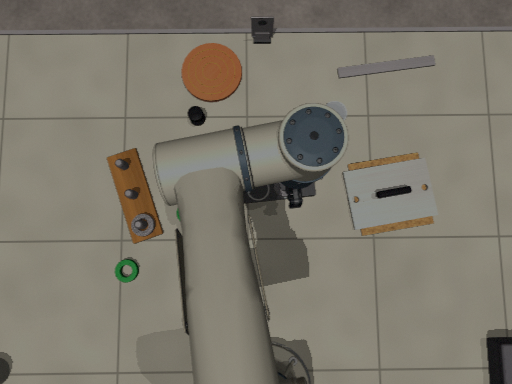

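carry_out(series=[{"tx":-0.045,"ty":0.007,"tz":0,"rx":0,"ry":0,"rz":-8,"gripper":1},{"tx":-0.09,"ty":0.014,"tz":0,"rx":0,"ry":0,"rz":-16,"gripper":1},{"tx":-0.135,"ty":0.021,"tz":0,"rx":0,"ry":0,"rz":-24,"gripper":1},{"tx":-0.18,"ty":0.028,"tz":0,"rx":0,"ry":0,"rz":-32,"gripper":1},{"tx":-0.225,"ty":0.035,"tz":0,"rx":0,"ry":0,"rz":-40,"gripper":1},{"tx":-0.27,"ty":0.043,"tz":0,"rx":0,"ry":0,"rz":-48,"gripper":1},{"tx":-0.315,"ty":0.05,"tz":0,"rx":0,"ry":0,"rz":-56,"gripper":1},{"tx":-0.36,"ty":0.057,"tz":0.002,"rx":0,"ry":0,"rz":-63,"gripper":1},{"tx":-0.3903,"ty":0.062,"tz":0.006,"rx":-0.1,"ry":-0.1,"rz":-64.3,"gripper":1},{"tx":-0.3903,"ty":0.062,"tz":0.006,"rx":-0.1,"ry":-0.1,"rz":-64.3,"gripper":1},{"tx":-0.3903,"ty":0.062,"tz":0.035,"rx":-0.1,"ry":-0.1,"rz":-64.3,"gripper":1},{"tx":-0.3903,"ty":0.062,"tz":0.055,"rx":-0.1,"ry":-0.1,"rz":-64.3,"gripper":1},{"tx":-0.3903,"ty":0.062,"tz":0.061,"rx":-0.1,"ry":-0.1,"rz":-64.3,"gripper":1},{"tx":-0.3903,"ty":0.062,"tz":0.061,"rx":-0.1,"ry":-0.1,"rz":-64.3,"gripper":1}])

```text
time: 34.65
ee_pos: [0.4249, 0.3238, 0.0746]
tool_rot: [[0.939, -0.343, -0.004], [-0.343, -0.939, -0.003], [-0.003, 0.004, -1.0]]
force: [-0.5, 0.7, 0.3]
opening: 1.0
```

```bash
bash ws.sh 26; python3 -c "
from h import *
e=env.get_obs()['ee_pos'];print(e)
goto([.426,.325,.0126],70)
print(proj('wrist',[e[0],e[1],.03]),proj('wrist',[e[0],e[1],.062]))"
```

```text
[0.42552062 0.32458469 0.07573892]
shift mm [ 0.4 -0.7 63.1] rotvec [ 0.09  0.1  -0.02] j6 16.0
[257.96550527 219.97831303] [258.15900227 244.23407901]
```

View pics/w26.png

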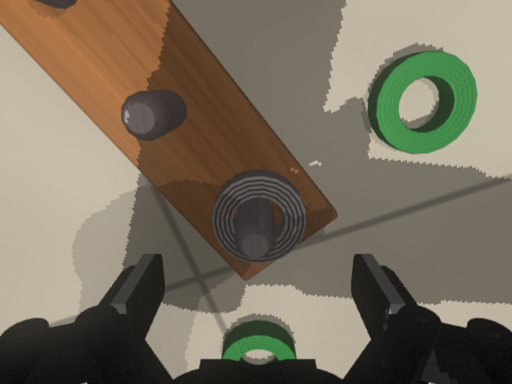

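carry_out(series=[{"tx":-0.001,"ty":0.0005,"tz":0.02,"rx":0,"ry":0,"rz":0,"gripper":1},{"tx":-0.001,"ty":0.0005,"tz":0.04,"rx":0,"ry":0,"rz":0,"gripper":1},{"tx":-0.001,"ty":0.0005,"tz":0.055,"rx":0,"ry":0,"rz":0,"gripper":1},{"tx":-0.001,"ty":0.0005,"tz":0.061,"rx":0,"ry":0,"rz":0,"gripper":1},{"tx":-0.001,"ty":0.0005,"tz":0.0625,"rx":0,"ry":0,"rz":0,"gripper":1},{"tx":-0.001,"ty":0.0005,"tz":0.0625,"rx":0,"ry":0,"rz":0,"gripper":0.8},{"tx":-0.001,"ty":0.0005,"tz":0.0625,"rx":0,"ry":0,"rz":0,"gripper":0.7},{"tx":-0.001,"ty":0.0005,"tz":0.0625,"rx":0,"ry":0,"rz":0,"gripper":0.5},{"tx":-0.001,"ty":0.0005,"tz":0.0625,"rx":0,"ry":0,"rz":0,"gripper":0.5},{"tx":-0.001,"ty":0.0005,"tz":0.0625,"rx":0,"ry":0,"rz":0,"gripper":0.5}], force=60)

```text
time: 35.7
ee_pos: [0.425, 0.3249, 0.0149]
tool_rot: [[0.94, -0.342, -0.0], [-0.342, -0.94, 0.0], [-0.001, -0.0, -1.0]]
force: [-1.8, 0.1, 5.8]
opening: 0.665
```

carry_out(series=[{"tx":0,"ty":0,"tz":-0.005,"rx":0,"ry":0,"rz":0,"gripper":0.5},{"tx":0,"ty":0,"tz":-0.015,"rx":0,"ry":0,"rz":0,"gripper":0.5},{"tx":0,"ty":0,"tz":-0.03,"rx":0,"ry":0,"rz":0,"gripper":0.5},{"tx":0,"ty":0,"tz":-0.05,"rx":0,"ry":0,"rz":0,"gripper":0.5},{"tx":0,"ty":0,"tz":-0.07,"rx":0,"ry":0,"rz":0,"gripper":0.5},{"tx":0,"ty":0,"tz":-0.09,"rx":0,"ry":0,"rz":0,"gripper":0.5},{"tx":0,"ty":0,"tz":-0.1,"rx":0,"ry":0,"rz":0,"gripper":0.5},{"tx":0,"ty":0,"tz":-0.1,"rx":0,"ry":0,"rz":0,"gripper":0.5}], force=80)

```text
time: 36.5
ee_pos: [0.4256, 0.3257, 0.1166]
tool_rot: [[0.94, -0.342, 0.002], [-0.342, -0.94, 0.003], [0.001, -0.004, -1.0]]
force: [0.5, 0.0, -0.8]
opening: 0.66
```

```bash
bash ws.sh 27; python3 -c "
from h import *
goto([.5178,.0165,.11],5.7)"
```

```text
shift mm [192.8 258.3   4.7] rotvec [-6.00e-02  8.00e-02  6.43e+01] j6 15.9
```

View pics/c27.png

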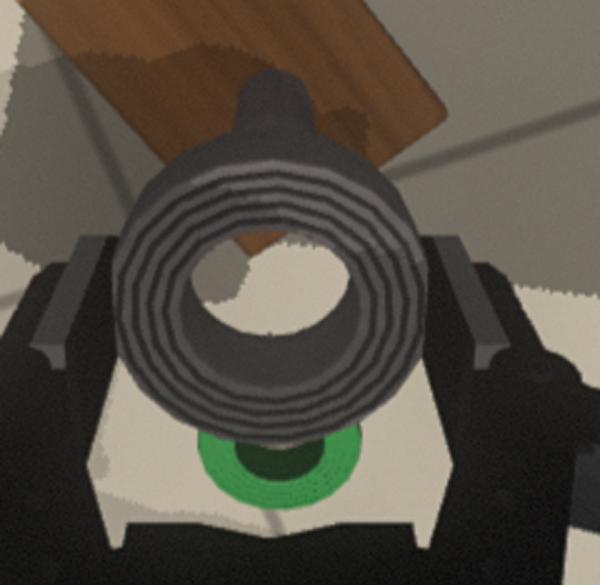

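carry_out(series=[{"tx":0.012,"ty":0.016,"tz":0,"rx":0,"ry":0,"rz":4,"gripper":0.5},{"tx":0.03,"ty":0.04,"tz":0,"rx":0,"ry":0,"rz":9,"gripper":0.5},{"tx":0.048,"ty":0.065,"tz":0,"rx":0,"ry":0,"rz":15,"gripper":0.5},{"tx":0.066,"ty":0.089,"tz":0,"rx":0,"ry":0,"rz":21,"gripper":0.5},{"tx":0.084,"ty":0.113,"tz":0,"rx":0,"ry":0,"rz":27,"gripper":0.5},{"tx":0.102,"ty":0.137,"tz":0,"rx":0,"ry":0,"rz":33,"gripper":0.5},{"tx":0.12,"ty":0.161,"tz":0,"rx":0,"ry":0,"rz":39,"gripper":0.5},{"tx":0.138,"ty":0.185,"tz":0,"rx":0,"ry":0,"rz":45,"gripper":0.5},{"tx":0.156,"ty":0.209,"tz":0,"rx":0,"ry":0,"rz":51,"gripper":0.5},{"tx":0.171,"ty":0.23,"tz":0,"rx":0,"ry":0,"rz":57,"gripper":0.5},{"tx":0.183,"ty":0.246,"tz":0,"rx":0,"ry":0,"rz":62,"gripper":0.5},{"tx":0.19,"ty":0.256,"tz":0.002,"rx":0,"ry":0,"rz":64,"gripper":0.5},{"tx":0.193,"ty":0.259,"tz":0.005,"rx":-0.1,"ry":0.1,"rz":64.3,"gripper":0.5},{"tx":0.193,"ty":0.259,"tz":0.005,"rx":-0.1,"ry":0.1,"rz":64.3,"gripper":0.5},{"tx":0.193,"ty":0.259,"tz":0.03,"rx":-0.1,"ry":0.1,"rz":64.3,"gripper":0.5},{"tx":0.193,"ty":0.259,"tz":0.06,"rx":-0.1,"ry":0.1,"rz":64.3,"gripper":0.5},{"tx":0.193,"ty":0.259,"tz":0.08,"rx":-0.1,"ry":0.1,"rz":64.3,"gripper":0.5},{"tx":0.193,"ty":0.259,"tz":0.089,"rx":-0.1,"ry":0.1,"rz":64.3,"gripper":0.5},{"tx":0.193,"ty":0.259,"tz":0.089,"rx":-0.1,"ry":0.1,"rz":64.3,"gripper":0.5}])

```text
time: 38.45
ee_pos: [0.5169, 0.0163, 0.0247]
tool_rot: [[0.101, -0.995, -0.003], [-0.995, -0.101, -0.001], [0.001, 0.003, -1.0]]
force: [0.5, -0.5, 0.2]
opening: 0.655
```

```bash
bash ws.sh 28; python3 -c "
from h import *
goto([.5176,.0157,.0149],5.7)"
```

```text
shift mm [ 0.6  0.3 11. ] rotvec [ 0.03 -0.06  0.09] j6 -13.4
```

View pics/c28.png

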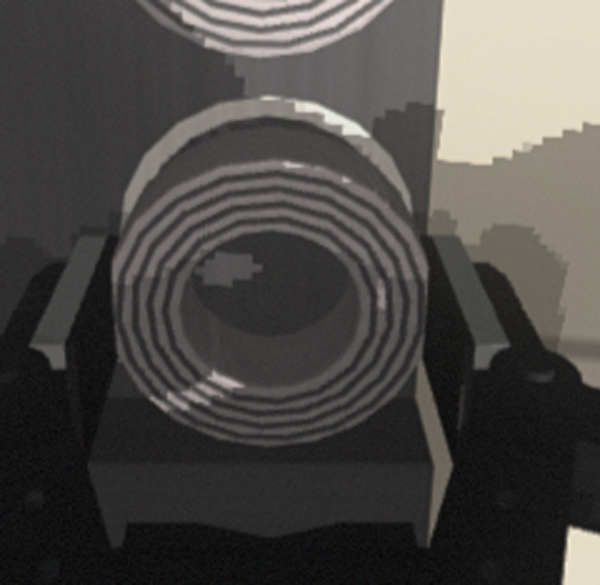

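carry_out(series=[{"tx":0.0006,"ty":0.0002,"tz":0.004,"rx":0,"ry":0,"rz":0,"gripper":0.5},{"tx":0.0006,"ty":0.0002,"tz":0.008,"rx":0,"ry":0,"rz":0,"gripper":0.5},{"tx":0.0006,"ty":0.0002,"tz":0.0105,"rx":0,"ry":0,"rz":0,"gripper":0.5},{"tx":0.0006,"ty":0.0002,"tz":0.0105,"rx":0,"ry":0,"rz":0,"gripper":0.5},{"tx":0.0006,"ty":0.0002,"tz":0.0105,"rx":0,"ry":0,"rz":0,"gripper":0.5}])

```text
time: 39.0
ee_pos: [0.5178, 0.0156, 0.0155]
tool_rot: [[0.101, -0.995, -0.0], [-0.995, -0.101, -0.001], [0.001, 0.0, -1.0]]
force: [-0.1, -0.5, -0.6]
opening: 0.656
```

```bash
bash ws.sh 29
```

```text
(no output)
```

View pics/c29.png

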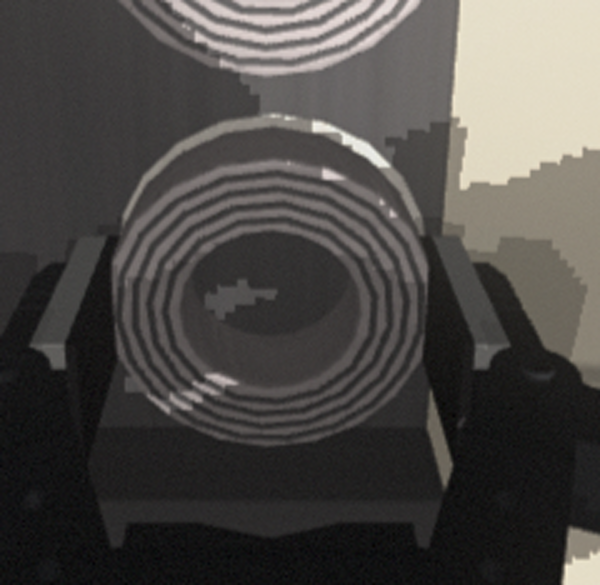

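carry_out(series=[{"tx":0.0003,"ty":0.0005,"tz":0.001,"rx":0,"ry":0,"rz":0,"gripper":0.5},{"tx":0.0003,"ty":0.0005,"tz":0.0012,"rx":0,"ry":0,"rz":0,"gripper":0.5},{"tx":0.0003,"ty":0.0005,"tz":0.0012,"rx":0,"ry":0,"rz":0,"gripper":0.66},{"tx":0.0003,"ty":0.0005,"tz":0.0012,"rx":0,"ry":0,"rz":0,"gripper":0.72},{"tx":0.0003,"ty":0.0005,"tz":0.0005,"rx":0,"ry":0,"rz":0,"gripper":0.78},{"tx":0.0003,"ty":0.0005,"tz":0,"rx":0,"ry":0,"rz":0,"gripper":0.8},{"tx":0,"ty":0,"tz":-0.01,"rx":0,"ry":0,"rz":0,"gripper":0.8},{"tx":0,"ty":0,"tz":-0.04,"rx":0,"ry":0,"rz":0,"gripper":0.8},{"tx":0,"ty":0,"tz":-0.08,"rx":0,"ry":0,"rz":0,"gripper":1},{"tx":0,"ty":0,"tz":-0.12,"rx":0,"ry":0,"rz":0,"gripper":1},{"tx":0,"ty":0,"tz":-0.16,"rx":0,"ry":0,"rz":0,"gripper":1},{"tx":0,"ty":0,"tz":-0.18,"rx":0,"ry":0,"rz":0,"gripper":1},{"tx":0,"ty":0,"tz":-0.18,"rx":0,"ry":0,"rz":0,"gripper":1}])

```text
time: 40.35
ee_pos: [0.5198, 0.016, 0.2002]
tool_rot: [[0.101, -0.995, 0.008], [-0.995, -0.101, 0.0], [0.0, -0.008, -1.0]]
force: [0.7, 1.2, 0.6]
opening: 0.995
```

```bash
bash ws.sh 30; python3 -c "
from h import *
goto([.5026,-.3453,.2],9.4)"; python3 snap.py top t30; python3 snap.py scene s30
```

```text
shift mm [357.9  52.4  -2.4] rotvec [-0.22 -0.02 -3.61] j6 -13.4
```

View pics/w30.png

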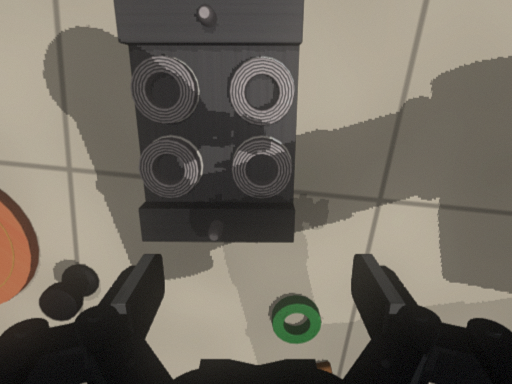

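View pics/s30.png

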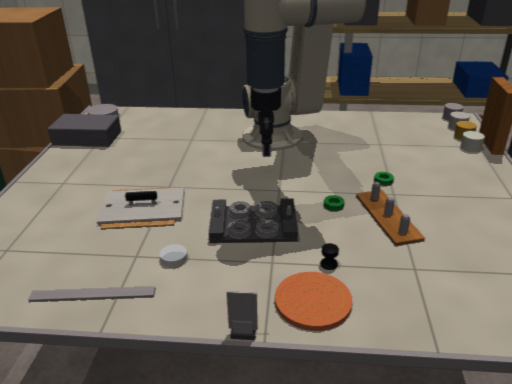

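View pics/t30.png

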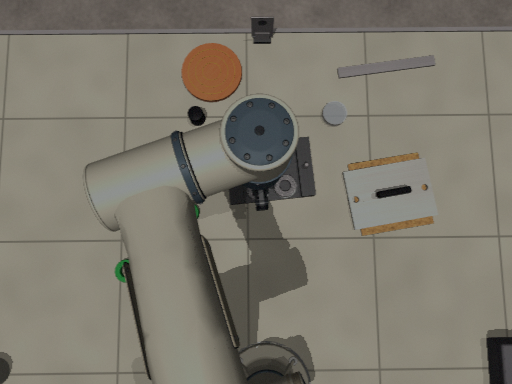

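```bash
python3 -c "
from h import *
print(proj('top',[.5026,-.3453,.052]))
t=cv2.imread('pics/t30.png');cv2.imwrite('pics/c30t.png',cv2.resize(t[145:245,335:445],None,fx=6,fy=6,interpolation=cv2.INTER_CUBIC))"
```

```text
[395.14296551 190.91175878]
```

View pics/c30t.png

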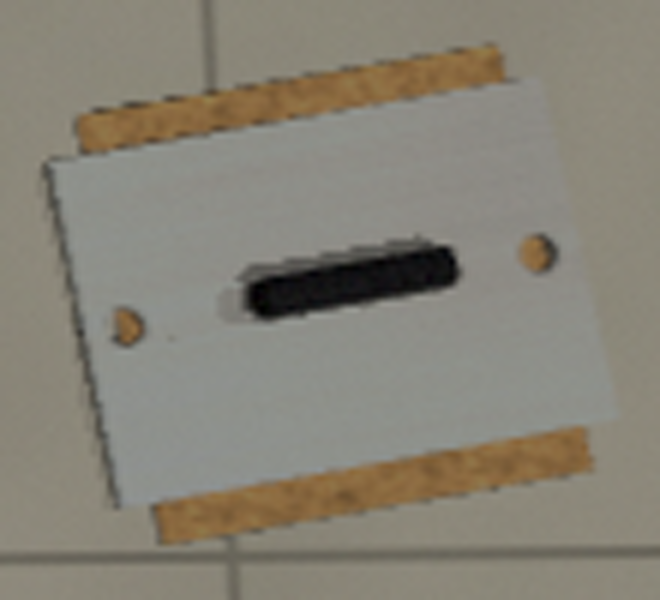

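carry_out(series=[{"tx":0.04,"ty":0.006,"tz":0,"rx":0,"ry":0,"rz":0,"gripper":1},{"tx":0.08,"ty":0.012,"tz":0,"rx":0,"ry":0,"rz":0,"gripper":1},{"tx":0.13,"ty":0.019,"tz":0,"rx":0,"ry":0,"rz":-1,"gripper":1},{"tx":0.18,"ty":0.026,"tz":0,"rx":0,"ry":0,"rz":-2,"gripper":1},{"tx":0.23,"ty":0.034,"tz":0,"rx":0,"ry":0,"rz":-3,"gripper":1},{"tx":0.28,"ty":0.041,"tz":0,"rx":0,"ry":0,"rz":-3.6,"gripper":1},{"tx":0.32,"ty":0.047,"tz":0,"rx":0,"ry":0,"rz":-3.6,"gripper":1},{"tx":0.35,"ty":0.051,"tz":0,"rx":0,"ry":0,"rz":-3.6,"gripper":1},{"tx":0.358,"ty":0.052,"tz":0,"rx":-0.2,"ry":0,"rz":-3.6,"gripper":1},{"tx":0.358,"ty":0.052,"tz":0,"rx":-0.2,"ry":0,"rz":-3.6,"gripper":1},{"tx":0.358,"ty":0.052,"tz":0,"rx":-0.2,"ry":0,"rz":-3.6,"gripper":1}])

```text
time: 41.6
ee_pos: [0.5016, -0.3446, 0.1947]
tool_rot: [[0.163, -0.987, -0.006], [-0.987, -0.163, -0.0], [-0.001, 0.006, -1.0]]
force: [0.9, 0.1, 0.2]
opening: 1.004
```

```bash
bash ws.sh 31; python3 -c "
from h import *
goto([.5026,-.3453,.023],9.4)"
```

```text
shift mm [  1.1  -1.6 172.2] rotvec [0.3  0.01 0.04] j6 29.1
```

View pics/w31.png

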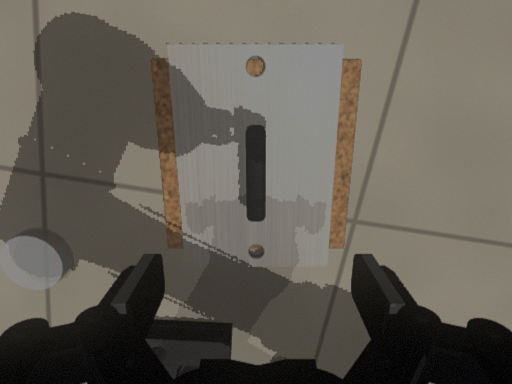

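carry_out(series=[{"tx":0.001,"ty":-0.0015,"tz":0.05,"rx":0.2,"ry":0,"rz":0,"gripper":1},{"tx":0.001,"ty":-0.0015,"tz":0.1,"rx":0.2,"ry":0,"rz":0,"gripper":1},{"tx":0.001,"ty":-0.0015,"tz":0.135,"rx":0.3,"ry":0,"rz":0,"gripper":1},{"tx":0.001,"ty":-0.0015,"tz":0.16,"rx":0.3,"ry":0,"rz":0,"gripper":1},{"tx":0.001,"ty":-0.0015,"tz":0.171,"rx":0.3,"ry":0,"rz":0,"gripper":0.8},{"tx":0.001,"ty":-0.0015,"tz":0.171,"rx":0.3,"ry":0,"rz":0,"gripper":0.5},{"tx":0.001,"ty":-0.0015,"tz":0.171,"rx":0.3,"ry":0,"rz":0,"gripper":0.35},{"tx":0.001,"ty":-0.0015,"tz":0.171,"rx":0.3,"ry":0,"rz":0,"gripper":0.35},{"tx":0.001,"ty":-0.0015,"tz":0.171,"rx":0.3,"ry":0,"rz":0,"gripper":0.35}])

```text
time: 42.55
ee_pos: [0.5035, -0.3455, 0.0257]
tool_rot: [[0.164, -0.986, 0.003], [-0.986, -0.164, -0.001], [0.001, -0.002, -1.0]]
force: [-0.8, -0.6, -0.5]
opening: 0.349
```

```bash
bash ws.sh 32; python3 -c "
from h import *
goto([.5026,-.3453,.023],9.4)"
```

```text
shift mm [-0.3  0.6  2.4] rotvec [-0.11 -0.06  0.05] j6 29.3
```

View pics/w32.png

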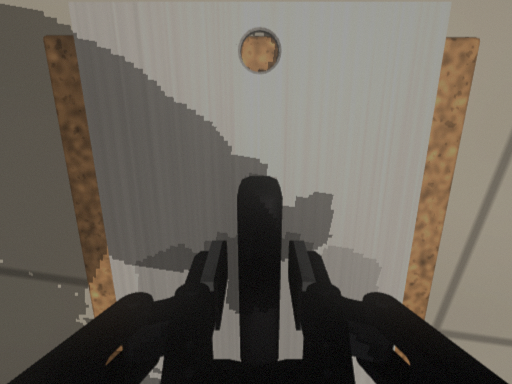

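carry_out(series=[{"tx":0,"ty":0.0007,"tz":0.0025,"rx":-0.1,"ry":0,"rz":0,"gripper":0.3},{"tx":0,"ty":0.0007,"tz":0.0025,"rx":-0.1,"ry":0,"rz":0,"gripper":0},{"tx":0,"ty":0.0007,"tz":0.0025,"rx":-0.1,"ry":0,"rz":0,"gripper":0},{"tx":0,"ty":0.0007,"tz":0.0025,"rx":-0.1,"ry":0,"rz":0,"gripper":0},{"tx":0,"ty":0.0007,"tz":0.0025,"rx":-0.1,"ry":0,"rz":0,"gripper":0}], force=110)

```text
time: 43.1
ee_pos: [0.5028, -0.3457, 0.0234]
tool_rot: [[0.164, -0.986, 0.001], [-0.986, -0.164, -0.001], [0.002, -0.001, -1.0]]
force: [-0.7, 1.4, 4.7]
opening: 0.193
```

carry_out(series=[{"tx":0,"ty":0,"tz":-0.005,"rx":0,"ry":0,"rz":0,"gripper":0},{"tx":0,"ty":0,"tz":-0.015,"rx":0,"ry":0,"rz":0,"gripper":0},{"tx":0,"ty":0,"tz":-0.03,"rx":0,"ry":0,"rz":0,"gripper":0},{"tx":0,"ty":0,"tz":-0.05,"rx":0,"ry":0,"rz":0,"gripper":0},{"tx":0,"ty":0,"tz":-0.07,"rx":0,"ry":0,"rz":0,"gripper":0},{"tx":0,"ty":0,"tz":-0.09,"rx":0,"ry":0,"rz":0,"gripper":0},{"tx":0,"ty":0,"tz":-0.105,"rx":0,"ry":0,"rz":0,"gripper":0},{"tx":0,"ty":0,"tz":-0.105,"rx":0,"ry":0,"rz":0,"gripper":0}], force=110)

```text
time: 43.9
ee_pos: [0.5035, -0.3461, 0.1305]
tool_rot: [[0.164, -0.986, 0.004], [-0.986, -0.164, -0.003], [0.004, -0.004, -1.0]]
force: [-0.2, -0.1, -6.8]
opening: 0.187
```

```bash
bash ws.sh 33; python3 snap.py scene s33 80 120 240 260 5; python3 -c "
from h import *
goto([.5665,-.0178,.115],5.7)"
```

```text
shift mm [-312.3 -117.1   12.4] rotvec [0.01 0.   3.73] j6 29.2
```

View pics/w33.png

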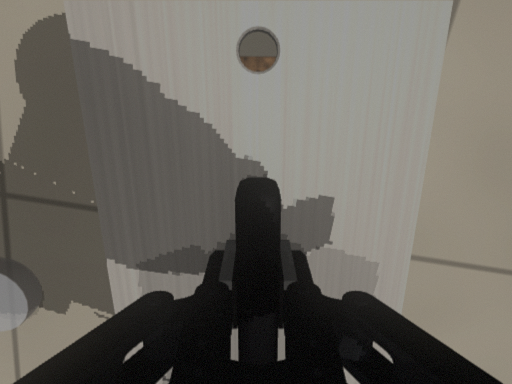

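View pics/s33.png

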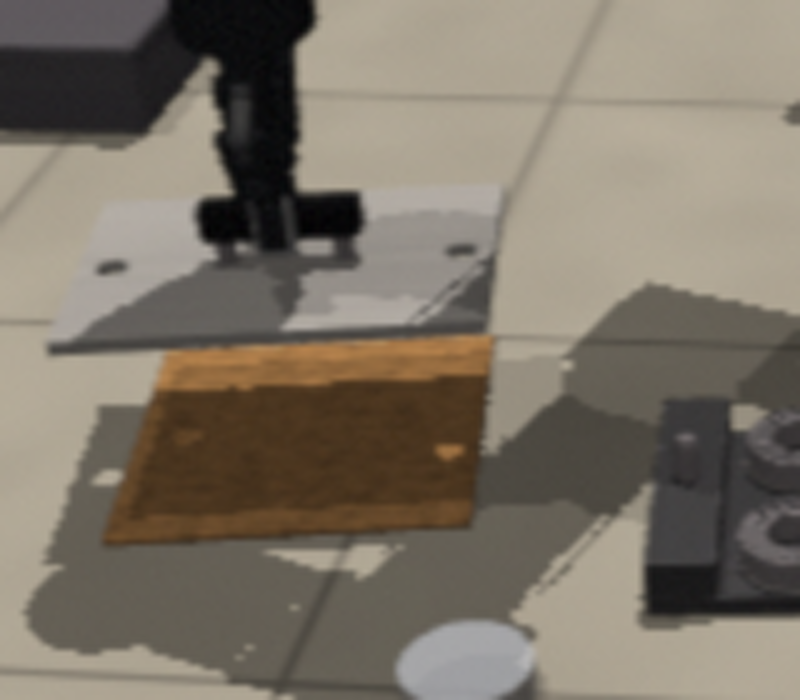

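carry_out(series=[{"tx":-0.01,"ty":-0.004,"tz":0,"rx":0,"ry":0,"rz":0,"gripper":0},{"tx":-0.03,"ty":-0.011,"tz":0,"rx":0,"ry":0,"rz":0.3,"gripper":0},{"tx":-0.055,"ty":-0.021,"tz":0,"rx":0,"ry":0,"rz":0.6,"gripper":0},{"tx":-0.08,"ty":-0.03,"tz":0,"rx":0,"ry":0,"rz":1,"gripper":0},{"tx":-0.105,"ty":-0.039,"tz":0,"rx":0,"ry":0,"rz":1.3,"gripper":0},{"tx":-0.13,"ty":-0.049,"tz":0,"rx":0,"ry":0,"rz":1.6,"gripper":0},{"tx":-0.155,"ty":-0.058,"tz":0,"rx":0,"ry":0,"rz":2,"gripper":0},{"tx":-0.18,"ty":-0.068,"tz":0,"rx":0,"ry":0,"rz":2.3,"gripper":0},{"tx":-0.205,"ty":-0.077,"tz":0,"rx":0,"ry":0,"rz":2.6,"gripper":0},{"tx":-0.23,"ty":-0.086,"tz":0,"rx":0,"ry":0,"rz":3,"gripper":0},{"tx":-0.255,"ty":-0.096,"tz":0,"rx":0,"ry":0,"rz":3.3,"gripper":0},{"tx":-0.28,"ty":-0.105,"tz":0,"rx":0,"ry":0,"rz":3.6,"gripper":0},{"tx":-0.3,"ty":-0.113,"tz":0,"rx":0,"ry":0,"rz":3.8,"gripper":0},{"tx":-0.309,"ty":-0.1162,"tz":0,"rx":0,"ry":0,"rz":3.86,"gripper":0},{"tx":-0.3118,"ty":-0.1172,"tz":0,"rx":0,"ry":0,"rz":3.86,"gripper":0},{"tx":-0.3118,"ty":-0.1172,"tz":0.01,"rx":0,"ry":0,"rz":3.86,"gripper":0},{"tx":-0.3118,"ty":-0.1172,"tz":0.025,"rx":0,"ry":0,"rz":3.86,"gripper":0},{"tx":-0.3118,"ty":-0.1172,"tz":0.035,"rx":0,"ry":0,"rz":3.86,"gripper":0},{"tx":-0.3118,"ty":-0.1172,"tz":0.04,"rx":0,"ry":0,"rz":3.86,"gripper":0},{"tx":-0.3118,"ty":-0.1172,"tz":0.04,"rx":0,"ry":0,"rz":3.86,"gripper":0}])

```text
time: 46.0
ee_pos: [0.5659, -0.0189, 0.0863]
tool_rot: [[0.096, -0.995, -0.002], [-0.995, -0.096, -0.0], [0.0, 0.002, -1.0]]
force: [-0.7, 0.5, -6.2]
opening: 0.19
```

```bash
bash ws.sh 34; python3 snap.py scene s34 180 140 340 260 5; python3 -c "
from h import *
goto([.5667,-.0183,.082],5.57);o=env.get_obs();print(o['force'],o['opening'])"
```

```text
shift mm [-0.3  0.3  5.8] rotvec [-0.03 -0.02 -0.01] j6 -8.4
[ 0.39186179  0.8808698  -6.9708149 ] 0.19056596297896009
```

View pics/w34.png

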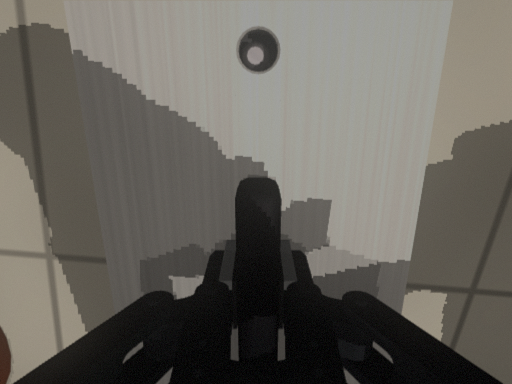

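View pics/s34.png

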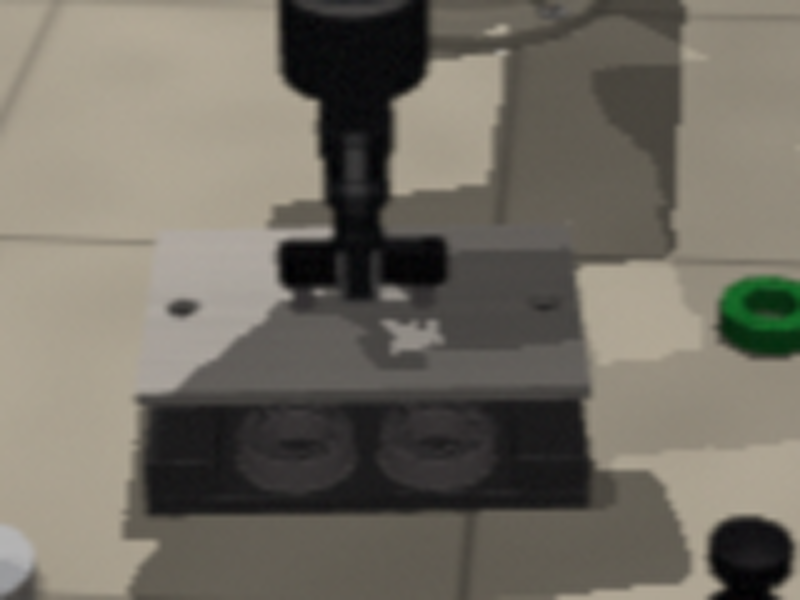

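```bash
python3 -c "
from h import *
o=env.get_obs();e=o['ee_pos'];R=o['tool_rot']
# plate top at TCP z -0.008 (tool +0.008)
zt=e[2]-.0499+.042
h=ray('wrist',258,50,zt);print('hole',h)
pt=ray('wrist',255,55,.059);print('pin',pt, 'hole->pin in tool',(R.T@(pt-h))*1000)
print(proj('wrist',[h[0],h[1],.059]))
c=e+R@np.array([.096,0,0]);print('expected hole',c)
"
python3 -c "
import cv2
t=cv2.imread('pics/w34.png');cv2.imwrite('pics/c34.png',cv2.resize(t[20:80,228:288],None,fx=10,fy=10,interpolation=cv2.INTER_CUBIC))"
```

```text
hole [ 0.57626322 -0.11171887  0.07987528]
pin [ 0.57762447 -0.11116757  0.059     ] hole->pin in tool [-0.42233049 -1.39765575 20.87587946]
[257.92217694  54.06975192]
expected hole [ 0.57627952 -0.11414022  0.08780044]
```

View pics/c34.png

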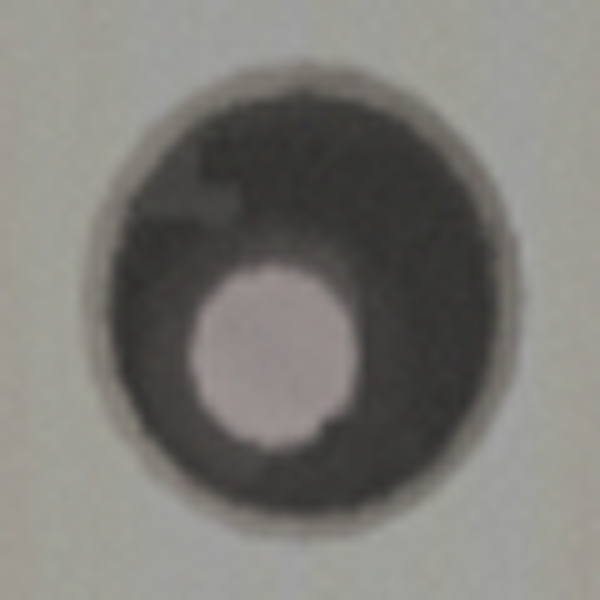

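carry_out(series=[{"tx":-0.0004,"ty":-0.001,"tz":0.0,"rx":0,"ry":0,"rz":0,"gripper":0},{"tx":-0.0004,"ty":-0.001,"tz":0.005,"rx":0,"ry":0,"rz":0,"gripper":0},{"tx":-0.0004,"ty":-0.001,"tz":0.009,"rx":0,"ry":0,"rz":0,"gripper":0},{"tx":-0.0004,"ty":-0.001,"tz":0.011,"rx":0,"ry":0,"rz":0,"gripper":0},{"tx":-0.0004,"ty":-0.001,"tz":0.011,"rx":0,"ry":0,"rz":0,"gripper":0},{"tx":-0.0004,"ty":-0.001,"tz":0.011,"rx":0,"ry":0,"rz":0,"gripper":0}])

```text
time: 46.7
ee_pos: [0.568, -0.0181, 0.0768]
tool_rot: [[0.097, -0.995, 0.001], [-0.995, -0.097, -0.0], [0.0, -0.001, -1.0]]
force: [-1.2, 0.6, -6.1]
opening: 0.187
```

```bash
python3 snap.py wrist w35 228 20 288 80 10; python3 snap.py scene s35 200 180 310 250 7; python3 -c "
from h import *
o=env.get_obs();e=o['ee_pos'];R=o['tool_rot'];print(e,o['force'])
zt=e[2]-.0499+.042
h=ray('wrist',258,50,zt)
print(proj('wrist',[h[0],h[1],.059]))
"
```

```text
[ 0.5681291  -0.01808972  0.0769869 ] [ 0.53806744  0.33084387 -6.03241165]
[257.96794461  52.10463171]
```

View pics/w35.png

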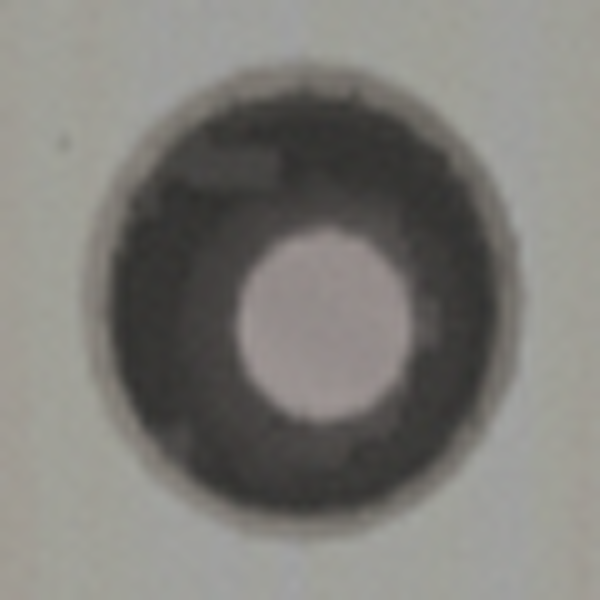

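View pics/s35.png

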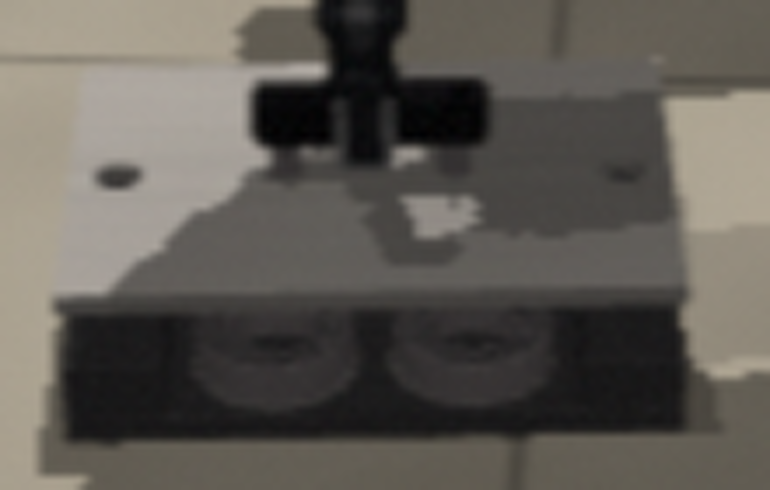

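carry_out(series=[{"tx":0,"ty":0.0008,"tz":0.001,"rx":0,"ry":0,"rz":0,"gripper":0},{"tx":0,"ty":0.0008,"tz":0.003,"rx":0,"ry":0,"rz":0,"gripper":0},{"tx":0,"ty":0.0008,"tz":0.005,"rx":0,"ry":0,"rz":0,"gripper":0},{"tx":0,"ty":0.0008,"tz":0.005,"rx":0,"ry":0,"rz":0,"gripper":0},{"tx":0,"ty":0.0008,"tz":0.005,"rx":0,"ry":0,"rz":0,"gripper":0}])

```text
time: 47.3
ee_pos: [0.5673, -0.0182, 0.0718]
tool_rot: [[0.097, -0.995, 0.001], [-0.995, -0.097, -0.0], [0.0, -0.001, -1.0]]
force: [0.5, -0.2, -6.5]
opening: 0.193
```

```bash
python3 snap.py wrist w36 228 20 288 80 10; python3 snap.py scene s36 200 180 310 250 7; python3 -c "
from h import *
o=env.get_obs();e=o['ee_pos'];R=o['tool_rot'];print(e,o['force'],o['moment'])
zt=e[2]-.0499+.042
h=ray('wrist',258,50,zt)
print(proj('wrist',[h[0],h[1],.059]))
"
```

```text
[ 0.56740724 -0.01818088  0.07201124] [ 0.39628361 -0.00885907 -7.64233929] [-0.05085325 -0.010499   -0.0515858 ]
[257.98479024  51.10202848]
```

View pics/w36.png

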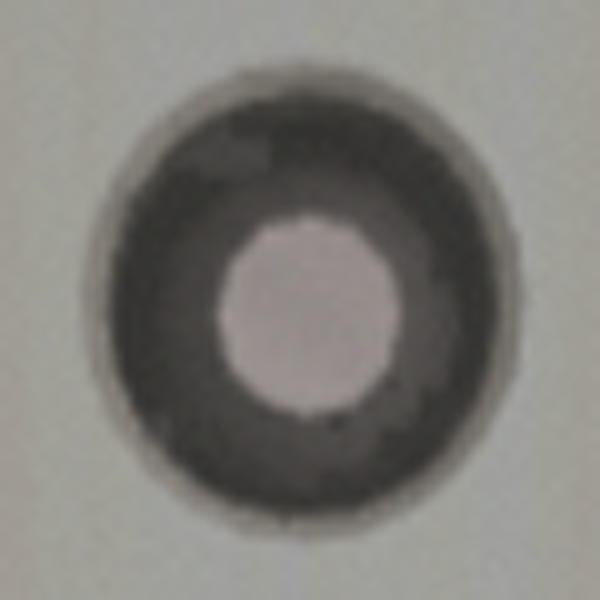

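View pics/s36.png

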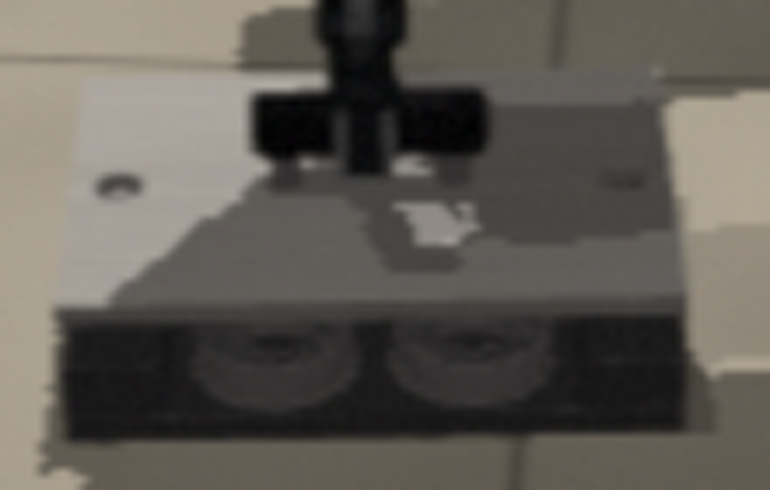

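carry_out(series=[{"tx":0,"ty":0.0002,"tz":0.001,"rx":0,"ry":0,"rz":0,"gripper":0},{"tx":0,"ty":0.0002,"tz":0.003,"rx":0,"ry":0,"rz":0,"gripper":0},{"tx":0,"ty":0.0002,"tz":0.005,"rx":0,"ry":0,"rz":0,"gripper":0},{"tx":0,"ty":0.0002,"tz":0.007,"rx":0,"ry":0,"rz":0,"gripper":0},{"tx":0,"ty":0.0002,"tz":0.008,"rx":0,"ry":0,"rz":0,"gripper":0},{"tx":0,"ty":0.0002,"tz":0.008,"rx":0,"ry":0,"rz":0,"gripper":0}])

```text
time: 48.0
ee_pos: [0.5671, -0.0182, 0.0637]
tool_rot: [[0.097, -0.995, 0.001], [-0.995, -0.097, -0.0], [0.0, -0.001, -1.0]]
force: [1.4, 0.3, -6.8]
opening: 0.192
```

```bash
python3 snap.py wrist w37 228 20 288 80 10; python3 snap.py scene s37 200 180 310 250 7; python3 -c "
from h import *
o=env.get_obs();print(o['ee_pos'],o['force'],o['moment'])"
```

```text
[ 0.56725416 -0.01821486  0.06403343] [ 0.28834654  0.89742178 -6.02431098] [-0.04435992  0.04402506 -0.02340979]
```

View pics/w37.png

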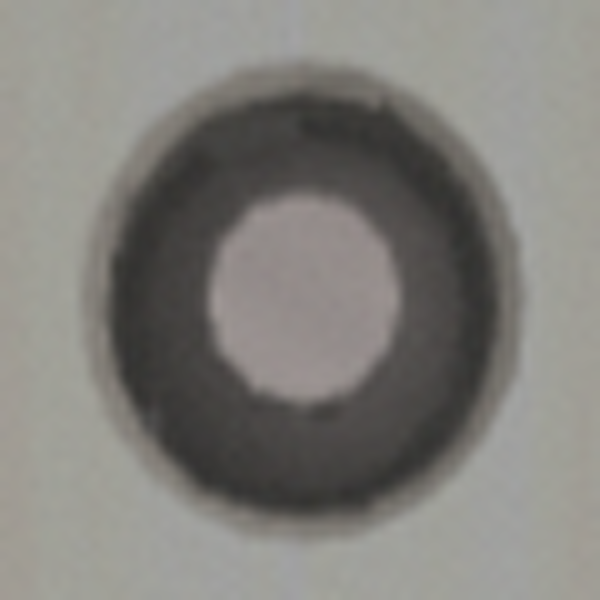

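View pics/s37.png

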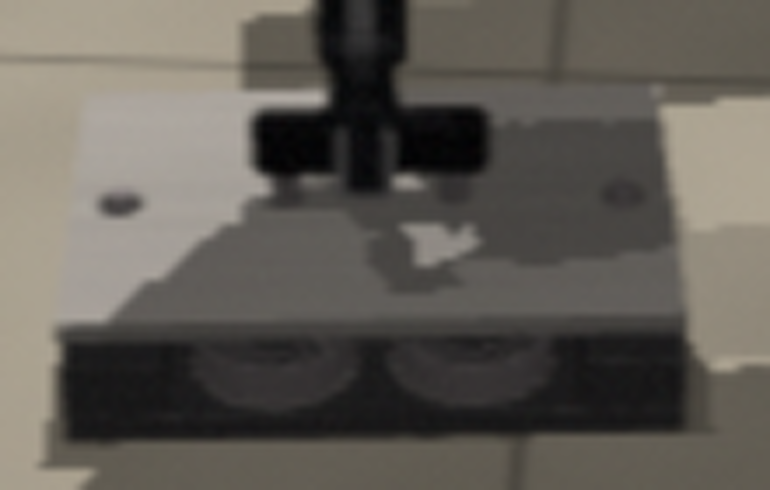

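carry_out(series=[{"tx":0,"ty":0,"tz":0.002,"rx":0,"ry":0,"rz":0,"gripper":0},{"tx":0,"ty":0,"tz":0.004,"rx":0,"ry":0,"rz":0,"gripper":0},{"tx":0,"ty":0,"tz":0.006,"rx":0,"ry":0,"rz":0,"gripper":0},{"tx":0,"ty":0,"tz":0.008,"rx":0,"ry":0,"rz":0,"gripper":0},{"tx":0,"ty":0,"tz":0.0095,"rx":0,"ry":0,"rz":0,"gripper":0},{"tx":0,"ty":0,"tz":0.0105,"rx":0,"ry":0,"rz":0,"gripper":0},{"tx":0,"ty":0,"tz":0.011,"rx":0,"ry":0,"rz":0,"gripper":0},{"tx":0,"ty":0,"tz":0.011,"rx":0,"ry":0,"rz":0,"gripper":0}])

```text
time: 48.9
ee_pos: [0.5673, -0.0182, 0.053]
tool_rot: [[0.097, -0.995, 0.001], [-0.995, -0.097, -0.0], [0.0, -0.001, -1.0]]
force: [-0.3, 0.1, -6.7]
opening: 0.19
```

carry_out(series=[{"tx":0,"ty":0,"tz":0.0005,"rx":0,"ry":0,"rz":0,"gripper":0},{"tx":0,"ty":0,"tz":0.001,"rx":0,"ry":0,"rz":0,"gripper":0},{"tx":0,"ty":0,"tz":0.0015,"rx":0,"ry":0,"rz":0,"gripper":0},{"tx":0,"ty":0,"tz":0.0015,"rx":0,"ry":0,"rz":0,"gripper":0}])

```text
time: 49.3
ee_pos: [0.5673, -0.0182, 0.0515]
tool_rot: [[0.097, -0.995, 0.001], [-0.995, -0.097, -0.0], [0.0, -0.001, -1.0]]
force: [-0.6, 0.2, -6.9]
opening: 0.191
```

carry_out(series=[{"tx":0,"ty":0,"tz":0.0005,"rx":0,"ry":0,"rz":0,"gripper":0},{"tx":0,"ty":0,"tz":0.001,"rx":0,"ry":0,"rz":0,"gripper":0},{"tx":0,"ty":0,"tz":0.001,"rx":0,"ry":0,"rz":0,"gripper":0}])

```text
time: 49.6
ee_pos: [0.5674, -0.0182, 0.0514]
tool_rot: [[0.097, -0.995, 0.002], [-0.995, -0.097, -0.0], [0.001, -0.002, -1.0]]
force: [-4.5, 0.9, 4.1]
opening: 0.19
```

carry_out(series=[{"tx":0,"ty":0,"tz":0.0005,"rx":0,"ry":0,"rz":0,"gripper":0},{"tx":0,"ty":0,"tz":0.0005,"rx":0,"ry":0,"rz":0,"gripper":0.3},{"tx":0,"ty":0,"tz":0.0,"rx":0,"ry":0,"rz":0,"gripper":0.6},{"tx":0,"ty":0,"tz":0,"rx":0,"ry":0,"rz":0,"gripper":0.7},{"tx":0,"ty":0,"tz":0,"rx":0,"ry":0,"rz":0,"gripper":0.7},{"tx":0,"ty":0,"tz":-0.02,"rx":0,"ry":0,"rz":0,"gripper":0.7},{"tx":0,"ty":0,"tz":-0.05,"rx":0,"ry":0,"rz":0,"gripper":0.8},{"tx":0,"ty":0,"tz":-0.09,"rx":0,"ry":0,"rz":0,"gripper":1},{"tx":0,"ty":0,"tz":-0.13,"rx":0,"ry":0,"rz":0,"gripper":1},{"tx":0,"ty":0,"tz":-0.15,"rx":0,"ry":0,"rz":0,"gripper":1},{"tx":0,"ty":0,"tz":-0.15,"rx":0,"ry":0,"rz":0,"gripper":1}], force=40)

```text
time: 50.7
ee_pos: [0.5692, -0.0182, 0.2056]
tool_rot: [[0.098, -0.995, 0.01], [-0.995, -0.098, 0.0], [0.001, -0.01, -1.0]]
force: [-0.6, 0.5, -0.3]
opening: 1.0
```

```bash
python3 snap.py wrist w38; python3 snap.py scene s38 200 180 310 250 7; python3 snap.py scene s38f; cp pics/scene0.png pics/x.png; python3 -c "
import cv2
t=cv2.imread('pics/scene0.png');cv2.imwrite('pics/s0c.png',cv2.resize(t[180:250,200:310],None,fx=7,fy=7,interpolation=cv2.INTER_CUBIC))"
```

```text
(no output)
```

View pics/w38.png

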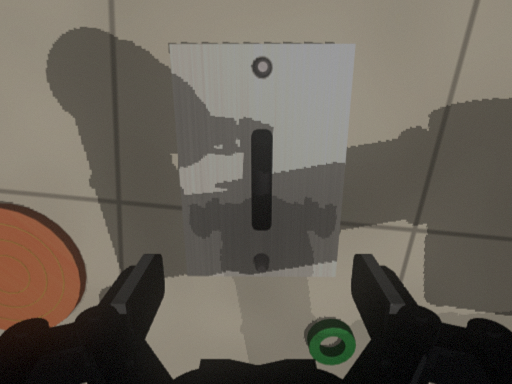

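View pics/s38.png

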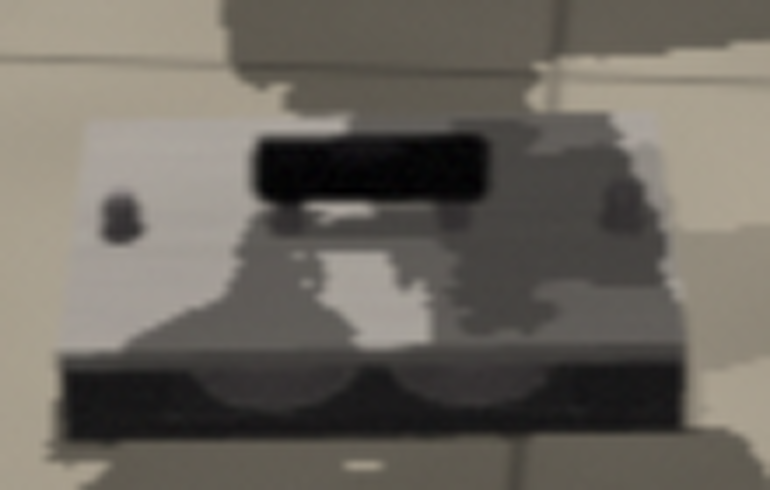

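View pics/s0c.png

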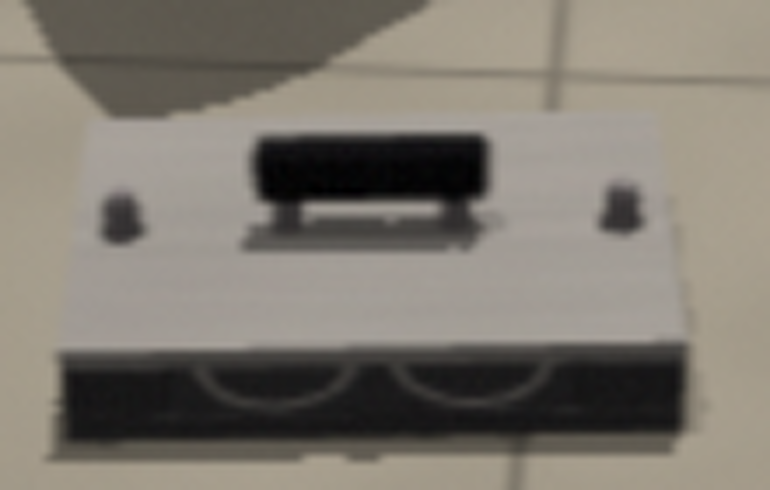

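View pics/s38f.png

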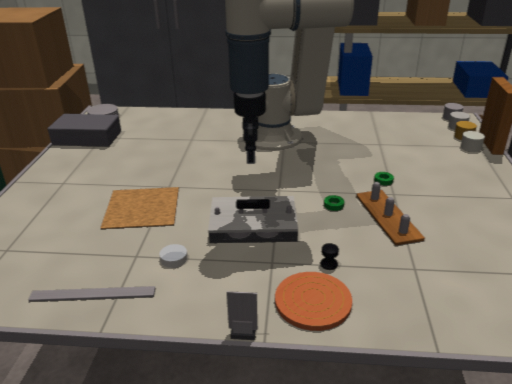

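The handle, pins and plate edge sit at the same pixels as in the first picture, so the plate is fully home. The rings are under it, and the puck and knob are unmoved. Handing in.

```bash
python3 -c "
from plant import env
print(env.finish_job())"
```

```text
the job is handed in; nothing more can be done
None
```

The job is done and handed in at about 51 s of the 210 s allowed; the hand-in reports no verdict.

- **Plate off:** I lifted the top plate off level and laid it on the cork pad.
- **Rings:** There were four: two stacked on the middle spindle and one on each outer spindle. I moved each to its own floor mark (mark2, mark3, mark0, mark1, in that order). Each was aligned to its bright circle in the wrist camera before release. All four looked centred to about 1 mm, and the spindles were bare afterwards.
- **Plate on:** I lowered the plate over both pins, centring it by the pin seen through one hole. It went down freely to contact at shoulder height. After release, the handle, pin and plate-edge pixels in the scene camera match the first picture.
- **Left alone:** The puck, the knob and both green look-alike rings were not touched. In the last scene picture they are where they started.

**Disagreements:** The wrist and top cameras differed by up to about 7 mm at the spindles. I went by what the wrist camera showed against the fingers and marks, and by contact forces. I saw no slip of the grip and no knock to the plate.

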